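# Cap a rotor bolt with one turn of the flywheel press

## Robot

A 6-joint arm with a two-finger parallel gripper is mounted at the origin on the work surface. World frame = base frame: x ahead of the robot, y to its left, z up, the work surface at z = 0. Lengths are in m, angles in degrees, forces in N, time in s.
With the tool pointing down it reaches from about 0.35 to 0.875 m from the base axis. Payload 4.2 kg.
Tool frame: the origin (TCP) lies midway between the tips of the shut fingers; the grasp point (between the pads) lies 19 mm behind it; z points along the fingers, y is the line along which they close (so a half turn about z gives the same grasp; the last joint's range is limited). The gripper opens to 87 mm and grips with 3 to 60 N. Pads are 19 mm wide; open, the fingers measure 117 mm over their backs; the gripper's body (75 mm by 190 mm) begins 51 mm behind the grasp point.
Start: joints at [-53.996, 22.042, 0.453, 0, -68.411, -14.817], TCP at [0.226, -0.583, 0.223] pointing down, gripper open.
Joint ranges: [-179.83, 179.83], [-69.29, 118.12], [-61.27, 80.66], [-181.25, 117.63], [-171.15, -9.14], [-177.46, 177.46]. Speed limits (degrees/s): [159.86, 159.86, 180, 180, 180, 180].

## Interface

Orientations are given as a 3x3 rotation matrix whose columns are the frame's x, y, z axes.
In Python, from station import sense, capture, camera_params, finish_job gives the robot as it stands.
- The arm moves only by the tool drive_tool, never from a script. Its argument "rows" is a list of rows, each an object of numbers: "tx", "ty", "tz": the shift along the tool's x, y, z in cm; "ax", "ay", "az": the turn, a rotation vector about the tool's x, y, z in rad; "claw": the finger opening in cm, from 0 to 8.7. In form: [{"tx": .., "ty": .., "tz": .., "ax": .., "ay": .., "az": .., "claw": ..}, ...]. A call has 1 to 10 rows; each row shifts and turns the commanded pose from where the row before left it, along the tool's axes as they then stand; what a row does not reach is not made up. A row lasts 1/12 s, in which the tool goes at most 41.7 mm and 7.16 degrees, less where a joint would pass 70% of its speed; a pose out of reach is approached as far as the arm can. A call with a gripper value outside its range is refused whole. The fingers move at their own pace and stop on an object; the grip force is fixed at half the most. Time passes only in rows, so rows that do not move let the fingers close. It gives the time, the measured TCP pose, the force, the opening and the grip force at its end, in the units of the state.
- sense(): the state, without advancing time (a new reading comes with each control period).
- capture(name): name is "scene" or "top" or "wrist"; returns (picture, depth): 420x560x3 uint8, red, green, blue; 420x560 float32, m along the optical axis (not along the pixel's ray), 0 where there is no reading.
- camera_params(name): a dict with "intrinsics" (3x3 intrinsics, pixels), "k1" (the pictures are not rectified: a ray, as slopes to the right and down, at radius r is drawn at 1 + k1 r^2 times it, then the intrinsics apply), "R" (3x3) and "t" (3): a world point X has camera coordinates R X + t; the wrist camera has in their place "tool_from_camera" (4x4, takes a point from camera to tool coordinates, whose origin is the TCP and whose axes are the flange's). Camera axes: x right, y down, z forward; pixel columns grow to the right and rows downward; lengths in m; the calibration is good to about 2 mm. A picture is of the moment at which its call begins: read the wrist's pose just before it. camera_params takes no time and is no camera call.
- finish_job(): hands the job in; it is judged then, once.
The state is a dict: "time_s": time; "joints": joint angles; "joint_velocities": joint speeds; "effort": joint torques, N m; "tcp_pos": TCP position; "ee_rot": TCP orientation; "wrist_force": force on the tool from outside, world axes, zero at the start; "moment": the same for the moment, N m; "gripper_width": opening from 0.0 (shut) to 1.0 (fully open); "gripper_force": force on a finger pad.
Only numpy, scipy, OpenCV 4.12 (cv2) and the standard library are available. Lean on these libraries where they do the work, as an engineer would, in place of code of your own. Each camera call takes 0.05 s, during which the arm holds its last target. There are 200 camera calls.

## Task

Take the white nylon bolt cap that lies in the small vee-block, lay it in the press's loading trough, open end towards the clamped rotor bolt, and let go of it. Then take the flywheel by its upright crank grip and turn it clockwise, seen from above, through exactly one revolution, so that the ram pushes the cap fully home over the thread and comes all the way back, and let go of the wheel there without running on into a second stroke. The grip is only finger-tight in its slot, so turn with a feeling hand that gives way to the wheel's own circle and does not drag the grip along the slot, and leave everything else on the table where it is.

Things in the scene. Friction and masses are not known exactly. Their poses are not given: they have to be found in the camera images.
- press: Hand-driven bolt-capping press screwed to the table; grey base 150 x 400 x 12 mm. Origin on the table under the ram's line; z up, y along that line. The ram works level at height 55 mm: flat face at y -7 (4 either way) at rest, 52 mm stroke towards -y and back per wheel turn, spring-buffered. Behind it: guide y 6 to 62, height 89; cam housing y 60 to 190, x -60 to 60, height 113; flywheel on top.
- trough (a point): Loading place, fixed to the press (axes as the press): where the middle of the cap must lie, give or take 5 mm along y, between ram face and bolt end, at x 0, y -36, height 55 mm, open end towards -y. The trough is an open steel vee, 27 mm wide, running y -90 to -16 of the press, that carries the cap on the ram's axis; fingers can straddle it down to height 15 mm.
- bolt_end (a point): Middle of the chamfered thread end of the clamped rotor bolt, fixed to the press at x 0, y -60, height 55 mm. The bolt is 18 mm in diameter, level, and runs from here towards -y; jaws and strap hold it beyond y -98, up to height 77 mm. Fully home, the cap's centre lies 11 mm from here towards -y (press y -71).
- hub (a point): NOMINAL point on the flywheel's vertical axis at the mid-height of the crank grip (press x 0, y 125, height 171 mm). The bearing was bolted down by eye through slotted holes: the true axis is up to 4 mm off in x and up to 4 mm off in y, and is not measured; feel for it or look. Wheel: 164 mm, top at height 144, hub 153 mm. Takes 4 to 13 N at the smooth grip; let go in mid-stroke it may spring back.
- wheel (a joint): Flywheel angle q, rad, growing clockwise from above. 0 (within 0.1 at the start): rest, ram back, crank slot at the brass pointer; pi: ram fully out; 2 pi: one turn, ram back; it can go past. Crank grip: black, upright, round, 24 mm, spins freely, heights 147 to 195, at (-r cos q, r sin q) from the true axis, press axes; r, 44 to 68 mm as set in its radial slot, is not measured.
- tbolt (a joint): How far the crank grip has been dragged along its radial slot from where it was set, m, outwards positive; 0 at the start wherever it was set. Its nut is only finger-tight: a radial pull or push of more than 9 N on the grip slides it. A hand following a circle that is 3 mm wrong makes about that much; 2 mm of drag spoils the setting.
- cap_center (a point): The larger white nylon bolt cap: plain round cup, 28 mm outside diameter, 34 mm long, bore 21 mm and 28 mm deep, about 20 g. Point at its centre on its axis. Its y axis runs along the cap, the open end at -y, the closed end at +y. At the start it lies on its side in a steel vee-block (34 mm wide foot 8 mm high, then 27 mm wide, 60 mm long), its axis 40 mm above the table.
- socket_large: Bystander: chrome socket standing on the table, 34 mm diameter, 42 mm high; origin under its centre.
- socket_small: Bystander: chrome socket standing, 24 mm diameter, 34 mm high; origin under its centre.
- spare_bolt: Bystander: rotor bolt standing on its hex head, 18 mm diameter, 110 mm high; origin under its centre.
- ujoint: Bystander: dark steel universal joint lying, 88 x 22 x 22 mm, long along its x; origin under its middle.
- screwdriver: Bystander: stubby green torque screwdriver lying, 110 x 30 x 30 mm, along its x; origin under the handle's front end.
- ring_gauge: Bystander: steel ring gauge lying flat, 52 mm diameter, 14 mm high; origin under its centre.
- cap_small: Bystander: smaller white flanged cap standing, 24 mm diameter, 24 mm high; origin under its centre.

How it is judged:
By the outcome, as a careful person would: the job done as asked, in the order asked, and still so for the second after the job is handed in, with the robot touching nothing.
It also fails if it takes over 72 s, if anything falls off the work surface, if the arm or the gripper's body presses on something with over 40 N, if the wrist force passes 120 N, or if a joint passes its speed limit or range.

## Working session

There is one attempt and no reset: what is moved stays moved. The work goes in short steps, Python scripts to look and compute and a tool call to move; the robot and the scene stay as the last step left them, time stands still between calls to the robot, and variables do not carry over. Pictures are saved under pics/ and viewed, at most 10 in all, crops included, and the job is handed in when it is done.

Besides the shell and the picture viewer there is one more tool, called after "Emit:" as name([rows], argument=value, ...), one row to a line, values as JSON. drive_tool: Moves the arm, as the interface text tells. Its arguments: {"type":"object","properties":{"rows":{"type":"array"}},"required":["rows"]}

```bash
ls; mkdir -p pics; python3 - <<'E'
from station import *
import cv2,numpy as np
s=sense(); print(s)
for n in ("top","scene"):
    p,d=capture(n); cv2.imwrite(f"pics/{n}0.png",p[:,:,::-1]); np.savez(f"pics/{n}0.npz",p=p,d=d)
    print(n,camera_params(n))
print(camera_params("wrist"))
E
```

```text
pics
{'time_s': 0.0, 'joints': array([-5.39946979e+01,  2.20896527e+01,  3.80673973e-01, -2.83004736e-02,
       -6.84096120e+01, -1.48166078e+01]), 'joint_velocities': array([ 0.02469852,  0.04098461, -0.05991995,  0.0065143 , -0.01131453,
        0.02292059]), 'effort': array([-1.78013179e-03, -3.90669358e+01,  1.87404048e+01,  4.22018632e+00,
        1.08005651e-02, -1.97847949e-04]), 'tcp_pos': array([ 0.2257062 , -0.5821914 ,  0.22147916]), 'ee_rot': array([[-9.32460952e-01, -3.61269786e-01, -8.45184923e-04],
       [-3.61270764e-01,  9.32458929e-01,  1.94434685e-03],
       [ 8.56664599e-05,  2.11836812e-03, -9.99997753e-01]]), 'wrist_force': array([ 0.38268596,  0.21994839, -0.17509524]), 'moment': array([-0.01914182, -0.01580387, -0.02796923]), 'gripper_force': 0.0, 'gripper_width': 0.9977433021765927}
top {'intrinsics': array([[518.66917245,   0.        , 283.55571337],
       [  0.        , 518.66917245, 208.91815919],
       [  0.        ,   0.        ,   1.        ]]), 'k1': -0.10456027048406463, 'R': array([[-0.01135695, -0.99993037, -0.00320664],
       [-0.98719719,  0
[... 395 characters left out ...]
.77747019,  0.36521427, -0.5120143 ],
       [-0.45628126, -0.23274645, -0.85885767]]), 't': array([ 0.31175344, -0.38127165,  1.58859554])}
{'intrinsics': array([[328.01737946,   0.        , 279.17174629],
       [  0.        , 328.01737946, 206.51034894],
       [  0.        ,   0.        ,   1.        ]]), 'k1': 0.016483194456632377, 'tool_from_camera': array([[ 5.73689482e-04, -9.56681513e-01, -2.91135970e-01,
         8.11885328e-02],
       [ 9.99999833e-01,  5.26971686e-04,  2.38875724e-04,
        -4.01344836e-04],
       [-7.51075761e-05, -2.91136059e-01,  9.56681655e-01,
        -1.62139932e-01],
       [ 0.00000000e+00,  0.00000000e+00,  0.00000000e+00,
         1.00000000e+00]])}
```

View pics/top0.png

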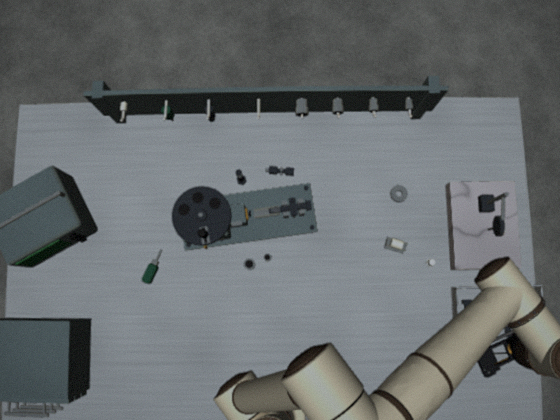

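View pics/scene0.png

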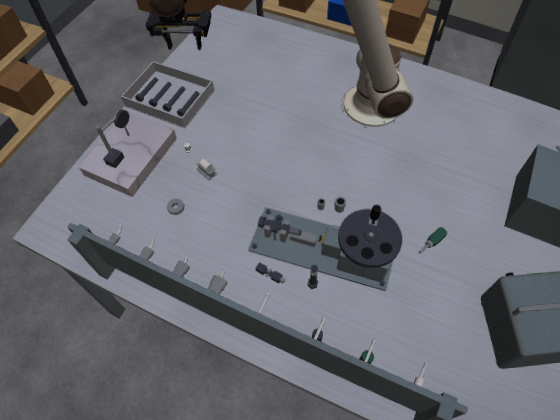

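The top view shows the press lying along the image with its flywheel at (202,214), the grip at (203,232) and the bolt and jaws near (290,207). The cap in its vee-block is at (396,244). The scene view shows the cap at (206,167), the wheel at (370,238) and the grip at (375,215). Next I'll get rough 3D positions from depth.

```bash
cat > h.py <<'E'
from station import *
import cv2,numpy as np
def cam(n,s=None):
    c=camera_params(n)
    if n=="wrist":
        T=np.eye(4);T[:3,:3]=s["ee_rot"];T[:3,3]=s["tcp_pos"];M=np.linalg.inv(T@c["tool_from_camera"])
        R,t=M[:3,:3],M[:3,3]
    else: R,t=c["R"],c["t"]
    return c["intrinsics"],c["k1"],R,t
def rays(C,uv):
    K,k,R,t=C
    x=cv2.undistortPoints(np.float64(uv).reshape(-1,1,2),K,np.array([k,0,0,0.]))[:,0]
    return -R.T@t, np.c_[x,np.ones(len(x))]@R     # ray with unit depth
def deproj(C,uv,d):
    o,r=rays(C,uv); return o+r*np.ravel(d)[:,None]
def onplane(C,uv,z):
    o,r=rays(C,uv); return o+r*((z-o[2])/r[:,2])[:,None]
def proj(C,X):
    K,k,R,t=C; return cv2.projectPoints(np.float64(X).reshape(-1,1,3),cv2.Rodrigues(R)[0],t,K,np.array([k,0,0,0.]))[0][:,0]
def cloud(C,d):
    v,u=np.nonzero(d>0); return np.c_[u,v],deproj(C,np.c_[u,v],d[v,u])
def snap(n,tag):
    s=sense();C=cam(n,s);p,d=capture(n);cv2.imwrite(f"pics/{tag}.png",p[:,:,::-1]);np.savez(f"pics/{tag}.npz",p=p,d=d,K=C[0],k=C[1],R=C[2],t=C[3]);return C,p,d
def load(tag):
    z=np.load(f"pics/{tag}.npz");return (z["K"],float(z["k"]),z["R"],z["t"]),z["p"],z["d"]
E
python3 - <<'E'
from h import *
np.set_printoptions(precision=4,suppress=True)
pts={"top":[(396,244),(202,214),(203,232),(283,207),(185,249),(317,232),(310,183),(205,246)],"scene":[(206,167),(370,236),(375,210),(275,223),(249,250),(263,211)]}
for n in pts:
    z=np.load(f"pics/{n}0.npz");C=cam(n)
    for u,v in pts[n]: print(n,u,v,deproj(C,[(u,v)],z["d"][v,u])[0])
    uv,X=cloud(C,z["d"])
    for nm,lo,hi in (("top of wheel",.135,.160),("grip",.18,.21)):
        m=(X[:,2]>lo)&(X[:,2]<hi)&(X[:,0]>.4)&(X[:,0]<.8)&(abs(X[:,1])<.4)
        if m.any(): print(nm,m.sum(),np.median(X[m],0),X[m].min(0),X[m].max(0))
    p=z["p"].astype(int);v,u=uv.T
    w=(p[v,u].min(1)>150)&(X[:,2]>.03)&(X[:,2]<.08)&(X[:,1]<-.2)&(X[:,0]>.3)&(X[:,0]<.7)
    print("white",w.sum(),X[w].mean(0) if w.any() else 0)
E
```

```text
top 396 244 [ 0.497  -0.3698  0.0569]
top 202 214 [0.5765 0.1745 0.1525]
top 203 232 [0.5216 0.1635 0.2009]
top 283 207 [ 0.6074 -0.0455  0.066 ]
top 185 249 [0.4938 0.2469 0.0102]
top 317 232 [ 0.5413 -0.1461  0.0003]
top 310 183 [ 0.6917 -0.1283 -0.0025]
top 205 246 [0.4917 0.1694 0.1262]
top of wheel 2669 [0.5771 0.1793 0.1445] [0.4876 0.0985 0.1351] [0.6568 0.2594 0.1573]
grip 70 [0.5221 0.1675 0.1942] [0.5118 0.1574 0.1805] [0.5336 0.1813 0.2009]Traceback (most recent call last):
  File "<stdin>", line 12, in <module>
IndexError: index 420 is out of bounds for axis 0 with size 420
```

Emit:
drive_tool([
  {"tx": -3.3, "ty": 1.0},
  {"tx": -3.3, "ty": 1.0},
  {"tx": -3.3, "ty": 1.0},
  {"tx": -3.3, "ty": 1.0},
  {"tx": -3.3, "ty": 1.0},
  {"tx": -3.3, "ty": 1.0},
  {"tx": -3.3, "ty": 1.0},
  {"tx": -3.3, "ty": 1.0},
  {"tx": -3.3, "ty": 1.0},
  {"tx": -3.0, "ty": 0.8},
])

```text
invalid input at $.rows[0]: expected keys tx, ty, tz, ax, ay, az, claw
```

Emit:
drive_tool([
  {},
  {},
])

```text
invalid input at $.rows[0]: expected keys tx, ty, tz, ax, ay, az, claw
```

```bash
python3 - <<'E'
from h import *
np.set_printoptions(precision=4,suppress=True)
s=sense();print(s["tcp_pos"],s["ee_rot"],s["joints"])
C,p,d=snap("wrist","w1")
cv2.imwrite("pics/w1c.png",cv2.resize(p[:,:,::-1],(800,600)))
C2,p2,d2=snap("top","top1")
for n,(C,p,d) in {"w":(C,p,d),"t":(C2,p2,d2)}.items():
    uv,X=cloud(C,d);pp=p[uv[:,1],uv[:,0]].astype(int)
    w=(X[:,2]>.033)&(X[:,2]<.1)&(np.hypot(X[:,0]-.497,X[:,1]+.37)<.05)
    print(n,w.sum(),X[w].mean(0) if w.any() else 0)
E
```

```text
[ 0.2257 -0.5823  0.2216] [[-0.9325 -0.3613 -0.0008]
 [-0.3613  0.9325  0.0018]
 [ 0.0001  0.002  -1.    ]] [-53.9955  22.088    0.3889  -0.0248 -68.4117 -14.8163]
w 0 0
t 130 [ 0.4994 -0.3729  0.0477]
```

View pics/w1c.png

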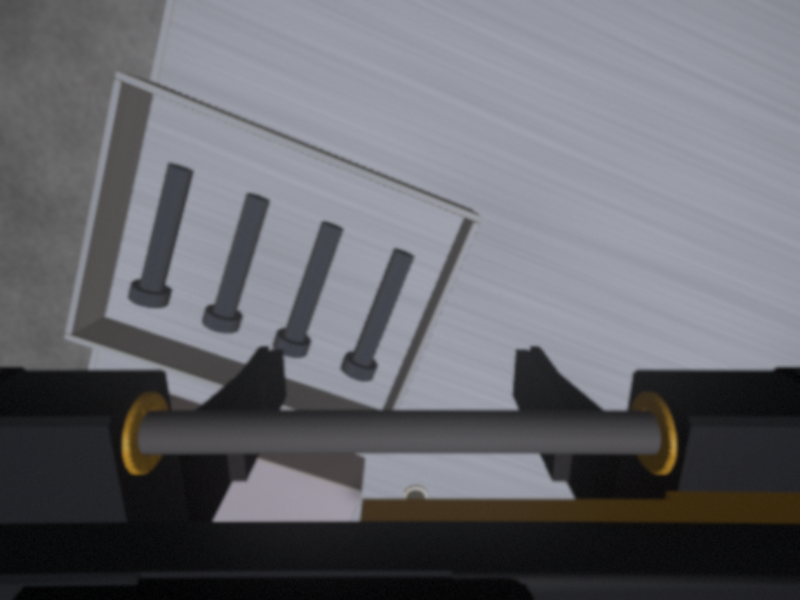

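The wrist view shows only the tray of bolts and the fingers, because the move was refused: every row needs all the keys. Resending it with all keys.

Emit:
drive_tool([
  {"tx": -3.8, "ty": 1.0, "tz": 0, "ax": 0, "ay": 0, "az": 0, "claw": 8.7},
  {"tx": -3.8, "ty": 1.0, "tz": 0, "ax": 0, "ay": 0, "az": 0, "claw": 8.7},
  {"tx": -3.8, "ty": 1.0, "tz": 0, "ax": 0, "ay": 0, "az": 0, "claw": 8.7},
  {"tx": -3.8, "ty": 1.0, "tz": 0, "ax": 0, "ay": 0, "az": 0, "claw": 8.7},
  {"tx": -3.8, "ty": 1.0, "tz": 0, "ax": 0, "ay": 0, "az": 0, "claw": 8.7},
  {"tx": -3.8, "ty": 1.0, "tz": 0, "ax": 0, "ay": 0, "az": 0, "claw": 8.7},
  {"tx": -3.8, "ty": 1.0, "tz": 0, "ax": 0, "ay": 0, "az": 0, "claw": 8.7},
  {"tx": -3.8, "ty": 1.0, "tz": 0, "ax": 0, "ay": 0, "az": 0, "claw": 8.7},
  {"tx": -3.8, "ty": 1.0, "tz": 0, "ax": 0, "ay": 0, "az": 0, "claw": 8.7},
  {"tx": -3.8, "ty": 1.0, "tz": 0, "ax": 0, "ay": 0, "az": 0, "claw": 8.7},
])

```text
time_s: 1.03
tcp_pos: [0.5453, -0.3506, 0.2225]
ee_rot: [[-0.932, -0.362, -0.0], [-0.362, 0.932, 0.0], [0.0, 0.0, -1.0]]
wrist_force: [-0.2, -0.9, -0.0]
gripper_width: 0.998
gripper_force: 0.0
```

Emit:
drive_tool([
  {"tx": 0, "ty": 0, "tz": 0, "ax": 0, "ay": 0, "az": 0, "claw": 8.7},
  {"tx": 0, "ty": 0, "tz": 0, "ax": 0, "ay": 0, "az": 0, "claw": 8.7},
  {"tx": 0, "ty": 0, "tz": 0, "ax": 0, "ay": 0, "az": 0, "claw": 8.7},
])

```text
time_s: 1.28
tcp_pos: [0.5438, -0.3519, 0.222]
ee_rot: [[-0.932, -0.362, -0.001], [-0.362, 0.932, 0.0], [0.001, 0.001, -1.0]]
wrist_force: [-1.3, -0.5, -0.4]
gripper_width: 0.997
gripper_force: 0.0
```

```bash
python3 - <<'E'
from h import *
np.set_printoptions(precision=4,suppress=True)
s=sense();print(s["tcp_pos"],s["ee_rot"],s["joints"])
C,p,d=snap("wrist","w2")
cv2.imwrite("pics/w2c.png",cv2.resize(p[:,:,::-1],(800,600)))
uv,X=cloud(C,d)
w=(X[:,2]>.02)&(X[:,2]<.1)&(np.hypot(X[:,0]-.497,X[:,1]+.37)<.06)
print(w.sum(),X[w].mean(0),np.percentile(X[w],[1,99],axis=0), uv[w].min(0),uv[w].max(0))
E
```

```text
[ 0.5438 -0.3519  0.222 ] [[-0.9322 -0.362  -0.0011]
 [-0.362   0.9322  0.0004]
 [ 0.0009  0.0008 -1.    ]] [-18.6256  24.3253   3.9526  -0.001  -69.6962 -50.154 ]
1511 [ 0.4956 -0.3775  0.0416] [[ 0.4775 -0.4063  0.0242]
 [ 0.5151 -0.347   0.0544]] [244 106] [303 161]
```

View pics/w2c.png

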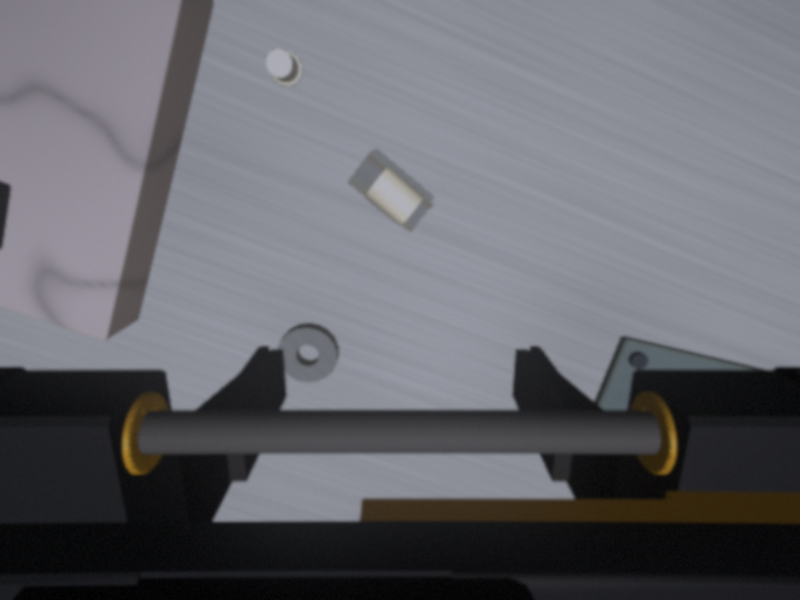

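The wrist view shows the cap, white, at about (395,195) in the upscaled picture. It lies on the grey vee-block, whose free part is at (370,165), with the small cap at (283,66) and the ring gauge at (308,352). I'll zoom in to tell which end is open.

```bash
python3 - <<'E'
from h import *
np.set_printoptions(precision=4,suppress=True)
def crop(p,u,v,h,sz):
    c=p[v-h:v+h,u-h:u+h,::-1].astype(float); c=np.clip(c*1.0,0,255).astype(np.uint8)
    return cv2.resize(c,(sz,sz),interpolation=cv2.INTER_CUBIC)
C,p,d=load("w2"); P=np.load("pics/scene0.npz"); T=np.load("pics/top0.npz")
im=np.hstack([crop(p,274,135,30,400),crop(P["p"],206,168,16,400)])
cv2.imwrite("pics/m1.png",im)
print("scene cam",-cam("scene")[2].T@cam("scene")[3])
uv,X=cloud(C,d);pp=p[uv[:,1],uv[:,0]].astype(int)
near=(np.hypot(X[:,0]-.497,X[:,1]+.37)<.06)
print(np.percentile(pp[near],[5,50,95],axis=0))
w=near&(pp.min(1)>185)&(X[:,2]>.03)
rect=cv2.minAreaRect(uv[w].astype(np.float32));b=cv2.boxPoints(rect);print(w.sum(),rect)
Z=onplane(C,b,.045);print(Z)
W=X[w&(X[:,2]>.045)];m=W.mean(0);u,sv,vt=np.linalg.svd(W-m);print("white axis",m,vt[0],W[:,2].max())
B=X[near&(X[:,2]>.012)];Z2=cv2.minAreaRect((B[:,:2]*1000).astype(np.float32));print("block",Z2)
E
```

```text
scene cam [1.1562 0.228  1.1736]
[[  6.   6.   7.]
 [ 30.  30.  26.]
 [144. 147. 156.]]
0 ((0.0, 0.0), (0.0, 0.0), 0.0)
[[ 0.4749 -0.6466  0.045 ]
 [ 0.4749 -0.6466  0.045 ]
 [ 0.4749 -0.6466  0.045 ]
 [ 0.4749 -0.6466  0.045 ]]<stdin>:16: RuntimeWarning: Mean of empty slice.
  ret = um.true_divide(
Traceback (most recent call last):
ValueError: zero-size array to reduction operation maximum which has no identity
```

View pics/m1.png

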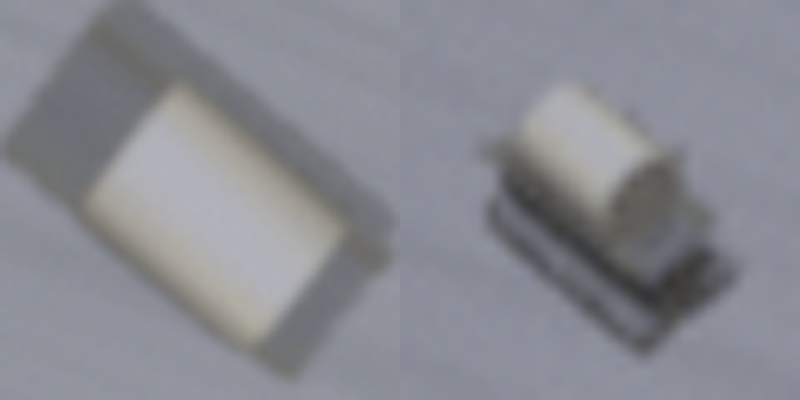

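Emit:
drive_tool([
  {"tx": 0, "ty": 3.4, "tz": 1.6, "ax": 0, "ay": 0, "az": 0, "claw": 8.7},
  {"tx": 0, "ty": 3.4, "tz": 1.6, "ax": 0, "ay": 0, "az": 0, "claw": 8.7},
  {"tx": 0, "ty": 3.4, "tz": 1.6, "ax": 0, "ay": 0, "az": 0, "claw": 8.7},
  {"tx": 0, "ty": 3.4, "tz": 1.6, "ax": 0, "ay": 0, "az": 0, "claw": 8.7},
  {"tx": 0, "ty": 3.4, "tz": 1.6, "ax": 0, "ay": 0, "az": 0, "claw": 8.7},
  {"tx": 0, "ty": 0, "tz": 0, "ax": 0, "ay": 0, "az": 0, "claw": 8.7},
  {"tx": 0, "ty": 0, "tz": 0, "ax": 0, "ay": 0, "az": 0, "claw": 8.7},
])

```text
time_s: 1.92
tcp_pos: [0.4808, -0.1935, 0.1424]
ee_rot: [[-0.932, -0.362, -0.001], [-0.362, 0.932, -0.0], [0.001, 0.0, -1.0]]
wrist_force: [0.0, -1.4, 0.2]
gripper_width: 1.003
gripper_force: 0.0
```

```bash
python3 - <<'E'
from h import *
np.set_printoptions(precision=4,suppress=True)
s=sense();print(s["tcp_pos"])
C3,p3,d3=snap("wrist","w3")
u,v=proj(C3,[[.497,-.377,.04]])[0].astype(int);print(u,v)
u0,v0=max(u-40,0),max(v-40,0)
c=cv2.resize(p3[v0:v0+80,u0:u0+80,::-1],(600,600),interpolation=cv2.INTER_CUBIC);cv2.imwrite("pics/m2.png",c)
for t in("w2","w3"):
    C,p,d=load(t)
    uv,X=cloud(C,d);pp=p[uv[:,1],uv[:,0]].astype(int)
    near=(np.hypot(X[:,0]-.497,X[:,1]+.377)<.06)&(X[:,2]>.01)&(X[:,2]<.1)
    print(t,near.sum(),np.percentile(pp[near],[5,25,50,75,95],axis=0))
    w=near&(X[:,2]>.044);W=X[w];m=W.mean(0);a=np.linalg.svd(W-m)[2][0]
    q=(W-m)@a;print("cap",w.sum(),m,a,np.percentile(q,[1,99]),W[:,2].max(),"mid",m+a*np.percentile(q,[1,99]).mean())
    B=X[near];print("block",cv2.minAreaRect((B[:,:2]*1000).astype(np.float32)))
C=cam("top");T=np.load("pics/top0.npz")
for u,v in[(241,177),(241,172),(242,182),(281,171),(249,264),(267,257),(240,214)]:print(u,v,deproj(C,[(u,v)],T["d"][v,u])[0])
E
```

```text
[ 0.4808 -0.1935  0.1424]
56 145
w2 1512 [[109.   110.   112.  ]
 [112.   114.75 118.  ]
 [141.   138.5  134.  ]
 [174.   173.   171.  ]
 [177.   177.   185.  ]]
cap 880 [ 0.4965 -0.3741  0.0509] [0.291  0.9564 0.0259] [-0.0165  0.0166] 0.05521928990438563 mid [ 0.4965 -0.374   0.0509]
block ((496.27740478515625, -376.5571594238281), (59.867740631103516, 28.48575782775879), 72.5093765258789)
w3 3519 [[ 61.  61.  62.]
 [ 91.  90.  87.]
 [109. 111. 115.]
 [164. 162. 157.]
 [171. 171. 178.]]
cap 1674 [ 0.4947 -0.3724  0.0506] [ 0.3686  0.9296 -0.0043] [-0.0179  0.0165] 0.055776451504106345 mid [ 0.4945 -0.373   0.0507]
block ((496.10723876953125, -376.83306884765625), (61.51280975341797, 28.41000747680664), 71.98291778564453)
241 177 [0.6963 0.0755 0.071 ]
241 172 [0.7019 0.0722 0.1103]
242 182 [0.6939 0.0773 0.0132]
281 171 [ 0.7265 -0.0406  0.0129]
249 264 [0.4458 0.0543 0.0442]
267 257 [0.466  0.0026 0.0358]
240 214 [0.5845 0.0763 0.0919]
```

View pics/m2.png

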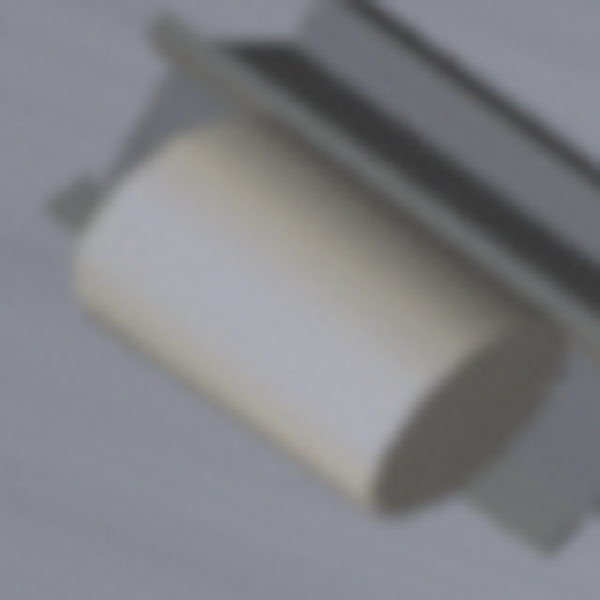

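The near view shows the end facing world +y at (470,430) as a flat, uniform face without a rim, so it's the closed end and the open end faces -y. The cap axis is at about 72° yaw with its centre near (0.4955,-0.3735). Next I'll move above it and turn the tool to match.

Emit:
drive_tool([
  {"tx": 1.03, "ty": -3.46, "tz": 0.4, "ax": 0, "ay": 0, "az": 0, "claw": 8.7},
  {"tx": 1.03, "ty": -3.46, "tz": 0.4, "ax": 0, "ay": 0, "az": 0, "claw": 8.7},
  {"tx": 1.03, "ty": -3.46, "tz": 0.4, "ax": 0, "ay": 0, "az": 0, "claw": 8.7},
  {"tx": 1.03, "ty": -3.46, "tz": 0.4, "ax": 0, "ay": 0, "az": 0, "claw": 8.7},
  {"tx": 1.03, "ty": -3.46, "tz": 0.4, "ax": 0, "ay": 0, "az": 0, "claw": 8.7},
])

```text
time_s: 2.38
tcp_pos: [0.4973, -0.3776, 0.1234]
ee_rot: [[-0.933, -0.359, 0.002], [-0.359, 0.933, -0.002], [-0.002, -0.002, -1.0]]
wrist_force: [0.5, 0.3, 0.7]
gripper_width: 0.998
gripper_force: 0.0
```

Emit:
drive_tool([
  {"tx": 0, "ty": 0, "tz": 0, "ax": 0, "ay": 0, "az": -0.111, "claw": 6.0},
  {"tx": 0, "ty": 0, "tz": 0, "ax": 0, "ay": 0, "az": -0.111, "claw": 6.0},
  {"tx": 0, "ty": 0, "tz": 0, "ax": 0, "ay": 0, "az": -0.111, "claw": 6.0},
  {"tx": 0, "ty": 0, "tz": 0, "ax": 0, "ay": 0, "az": -0.111, "claw": 6.0},
  {"tx": 0, "ty": 0, "tz": 0, "ax": 0, "ay": 0, "az": -0.111, "claw": 6.0},
  {"tx": 0, "ty": 0, "tz": 0, "ax": 0, "ay": 0, "az": -0.111, "claw": 6.0},
  {"tx": 0, "ty": 0, "tz": 0, "ax": 0, "ay": 0, "az": -0.111, "claw": 6.0},
  {"tx": 0, "ty": 0, "tz": 0, "ax": 0, "ay": 0, "az": -0.111, "claw": 6.0},
  {"tx": 0, "ty": 0, "tz": 0, "ax": 0, "ay": 0, "az": 0, "claw": 6.0},
  {"tx": 0, "ty": 0, "tz": 0, "ax": 0, "ay": 0, "az": 0, "claw": 6.0},
])

```text
time_s: 3.22
tcp_pos: [0.4972, -0.3753, 0.1231]
ee_rot: [[-0.313, -0.95, 0.001], [-0.95, 0.313, -0.001], [0.0, -0.002, -1.0]]
wrist_force: [-0.7, -0.4, -0.1]
gripper_width: 0.694
gripper_force: 0.0
```

```bash
python3 - <<'E'
from h import *
np.set_printoptions(precision=4,suppress=True)
s=sense();print(s["tcp_pos"],s["ee_rot"].tolist(),s["joints"])
# end-face check in w3: dark pixels on the +axis end
C,p,d=load("w3");uv,X=cloud(C,d);pp=p[uv[:,1],uv[:,0]].astype(int)
a=np.array([.307,.952,0]);q=(X-[.4955,-.3735,.04])@a;r=np.linalg.norm(np.cross(X-[.4955,-.3735,.04],a),axis=1)
m=(r<.012)&(abs(q)<.03);print("end face along axis",m.sum(),np.percentile(q[m],[5,50,95]))
C,p,d=snap("wrist","w4")
uv,X=cloud(C,d);R=s["ee_rot"];L=(X-s["tcp_pos"])@R
near=(np.hypot(X[:,0]-.4955,X[:,1]+.3735)<.05)&(X[:,2]<.1)
w=near&(X[:,2]>.044);W=L[w]
print("cap tool",w.sum(),W.mean(0),np.percentile(W,[1,99],axis=0),X[w].mean(0))
for h in(.046,.049):
  ww=near&(X[:,2]>h);print(cv2.minAreaRect((L[ww][:,:2]*1000).astype(np.float32)))
print("block",cv2.minAreaRect((L[near&(X[:,2]>.02)][:,:2]*1000).astype(np.float32)))
E
```

```text
[ 0.4972 -0.3753  0.1231] [[-0.31259616301323545, -0.9498851281788313, 0.001371908921280583], [-0.9498860399742057, 0.31259522226157166, -0.0008591166163075049], [0.0003872099230314832, -0.0015717136902790561, -0.9999986898914175]] [-22.1735  26.5216  -7.5816   0.0192 -55.8054   3.9469]
end face along axis 796 [-0.0157  0.0086  0.0174]
cap tool 1451 [0.0001 0.0007 0.0722] [[-0.0169 -0.012   0.0686]
 [ 0.0163  0.0136  0.0788]] [ 0.4966 -0.3752  0.0509]
((-0.6655769348144531, 0.3744478225708008), (24.836694717407227, 34.241512298583984), 89.20506286621094)
((-0.6611156463623047, 0.39267730712890625), (21.495197296142578, 34.23401641845703), 89.29187774658203)
block ((1.7745304107666016, 0.12592124938964844), (27.212421417236328, 60.484169006347656), 89.37891387939453)
```

```bash
python3 - <<'E'
from h import *
np.set_printoptions(precision=4,suppress=True)
for t,c in(("w3",[.4945,-.373,.040]),):
    C,p,d=load(t);uv,X=cloud(C,d);pp=p[uv[:,1],uv[:,0]].astype(int)
    a=np.array([.311,.950,0]);q=(X-c)@a;r=np.linalg.norm(np.cross(X-c,a),axis=1)
    for lo,hi in((0,.004),(.004,.008),(.008,.011),(.011,.014)):
        m=(r<hi)&(r>=lo)&(abs(q)<.03);print(lo,m.sum(),np.percentile(q[m],[5,25,50,75,95]),pp[m].mean(0))
E
```

```text
0 33 [0.0161 0.0165 0.0166 0.0167 0.017 ] [89.8182 88.     83.8788]
0.004 99 [0.0162 0.0164 0.0166 0.017  0.0174] [89.9697 88.0909 84.1919]
0.008 529 [-0.0163 -0.0087  0.0037  0.0148  0.0171] [113.8677 111.8658 107.1928]
0.011 1299 [-0.0227 -0.0098 -0.0003  0.0108  0.0202] [140.7021 140.3141 140.6282]
```

Emit:
drive_tool([
  {"tx": -0.07, "ty": 0.04, "tz": 3.0, "ax": 0, "ay": 0, "az": 0, "claw": 6.0},
  {"tx": 0, "ty": 0, "tz": 3.0, "ax": 0, "ay": 0, "az": 0, "claw": 6.0},
  {"tx": 0, "ty": 0, "tz": 2.0, "ax": 0, "ay": 0, "az": 0, "claw": 6.0},
  {"tx": 0, "ty": 0, "tz": 1.2, "ax": 0, "ay": 0, "az": 0, "claw": 6.0},
  {"tx": 0, "ty": 0, "tz": 0, "ax": 0, "ay": 0, "az": 0, "claw": 6.0},
  {"tx": 0, "ty": 0, "tz": 0, "ax": 0, "ay": 0, "az": 0, "claw": 6.0},
])

```text
time_s: 3.77
tcp_pos: [0.4973, -0.3733, 0.0307]
ee_rot: [[-0.309, -0.951, -0.0], [-0.951, 0.309, -0.0], [0.0, -0.0, -1.0]]
wrist_force: [-0.2, -0.1, 0.1]
gripper_width: 0.69
gripper_force: 0.0
```

Depth confirms a flat closed face at +16.6 mm along the axis. Closing and lifting.

Emit:
drive_tool([
  {"tx": 0, "ty": 0, "tz": 0, "ax": 0, "ay": 0, "az": 0, "claw": 2.4},
  {"tx": 0, "ty": 0, "tz": 0, "ax": 0, "ay": 0, "az": 0, "claw": 2.4},
  {"tx": 0, "ty": 0, "tz": 0, "ax": 0, "ay": 0, "az": 0, "claw": 2.4},
  {"tx": 0, "ty": 0, "tz": 0, "ax": 0, "ay": 0, "az": 0, "claw": 2.4},
  {"tx": 0, "ty": 0, "tz": 0, "ax": 0, "ay": 0, "az": 0, "claw": 2.4},
  {"tx": 0, "ty": 0, "tz": 0, "ax": 0, "ay": 0, "az": 0, "claw": 2.4},
])

```text
time_s: 4.27
tcp_pos: [0.4973, -0.3729, 0.031]
ee_rot: [[-0.308, -0.951, 0.001], [-0.951, 0.308, -0.0], [0.0, -0.001, -1.0]]
wrist_force: [2.5, -0.9, 0.7]
gripper_width: 0.335
gripper_force: 2.2
```

Emit:
drive_tool([
  {"tx": 0, "ty": 0, "tz": -0.5, "ax": 0, "ay": 0, "az": 0, "claw": 2.4},
  {"tx": 0, "ty": 0, "tz": -2.0, "ax": 0, "ay": 0, "az": 0, "claw": 2.4},
  {"tx": 0, "ty": 0, "tz": -3.0, "ax": 0, "ay": 0, "az": 0, "claw": 2.4},
  {"tx": 0, "ty": 0, "tz": -3.5, "ax": 0, "ay": 0, "az": 0, "claw": 2.4},
  {"tx": 0, "ty": 0, "tz": -3.5, "ax": 0, "ay": 0, "az": 0, "claw": 2.4},
  {"tx": 0, "ty": 0, "tz": -3.5, "ax": 0, "ay": 0, "az": 0, "claw": 2.4},
  {"tx": 0, "ty": 0, "tz": 0, "ax": 0, "ay": 0, "az": 0, "claw": 2.4},
])

```text
time_s: 4.85
tcp_pos: [0.5004, -0.3752, 0.1998]
ee_rot: [[-0.307, -0.952, 0.013], [-0.952, 0.306, -0.009], [0.004, -0.015, -1.0]]
wrist_force: [0.2, -0.6, 1.8]
gripper_width: 0.306
gripper_force: 30.0
```

Emit:
drive_tool([
  {"tx": -2.5, "ty": 0.3, "tz": -0.8, "ax": 0, "ay": 0, "az": 0, "claw": 2.4},
  {"tx": -3.9, "ty": 0.47, "tz": -0.8, "ax": 0, "ay": 0, "az": 0, "claw": 2.4},
  {"tx": -3.9, "ty": 0.47, "tz": -0.8, "ax": 0, "ay": 0, "az": 0, "claw": 2.4},
  {"tx": -3.9, "ty": 0.47, "tz": -0.8, "ax": 0, "ay": 0, "az": 0, "claw": 2.4},
  {"tx": -3.9, "ty": 0.47, "tz": -0.8, "ax": 0, "ay": 0, "az": 0, "claw": 2.4},
  {"tx": -3.9, "ty": 0.47, "tz": 0, "ax": 0, "ay": 0, "az": 0, "claw": 2.4},
  {"tx": -3.9, "ty": 0.47, "tz": 0, "ax": 0, "ay": 0, "az": 0, "claw": 2.4},
  {"tx": -3.9, "ty": 0.47, "tz": 0, "ax": 0, "ay": 0, "az": 0, "claw": 2.4},
  {"tx": -3.9, "ty": 0.47, "tz": 0, "ax": 0, "ay": 0, "az": 0, "claw": 2.4},
  {"tx": -3.9, "ty": 0.47, "tz": 0, "ax": 0, "ay": 0, "az": 0, "claw": 2.4},
])

```text
time_s: 5.68
tcp_pos: [0.5692, 0.0008, 0.2308]
ee_rot: [[-0.308, -0.951, -0.0], [-0.951, 0.308, 0.0], [0.0, 0.0, -1.0]]
wrist_force: [-0.2, -0.7, -0.7]
gripper_width: 0.306
gripper_force: 30.0
```

Emit:
drive_tool([
  {"tx": -3.9, "ty": 0.47, "tz": 0, "ax": 0, "ay": 0, "az": 0, "claw": 2.4},
  {"tx": -3.9, "ty": 0.47, "tz": 0, "ax": 0, "ay": 0, "az": 0, "claw": 2.4},
  {"tx": 0, "ty": 0, "tz": 0, "ax": 0, "ay": 0, "az": -0.113, "claw": 2.4},
  {"tx": 0, "ty": 0, "tz": 0, "ax": 0, "ay": 0, "az": -0.113, "claw": 2.4},
  {"tx": 0, "ty": 0, "tz": 0, "ax": 0, "ay": 0, "az": -0.113, "claw": 2.4},
  {"tx": 0, "ty": 0, "tz": 0, "ax": 0, "ay": 0, "az": -0.113, "claw": 2.4},
  {"tx": 0, "ty": 0, "tz": 0, "ax": 0, "ay": 0, "az": 0, "claw": 2.4},
  {"tx": 0, "ty": 0, "tz": 0, "ax": 0, "ay": 0, "az": 0, "claw": 2.4},
])

```text
time_s: 6.35
tcp_pos: [0.5845, 0.076, 0.2305]
ee_rot: [[0.136, -0.991, -0.0], [-0.991, -0.136, -0.0], [-0.0, 0.0, -1.0]]
wrist_force: [0.9, 1.2, -0.3]
gripper_width: 0.307
gripper_force: 30.0
```

```bash
python3 - <<'E'
from h import *
np.set_printoptions(precision=4,suppress=True)
s=sense();print(s["tcp_pos"],s["ee_rot"].tolist(),s["joints"],s["gripper_width"])
C,p,d=snap("wrist","w5")
cv2.imwrite("pics/w5c.png",cv2.resize(p[:,:,::-1],(800,600)))
E
```

```text
[0.5845 0.076  0.2305] [[0.13561919509459996, -0.9907609326677966, -0.0004563125361403285], [-0.9907610375407317, -0.1356191901304424, -4.194729486220442e-05], [-2.0324995617158874e-05, 0.0004577855401148513, -0.9999998950096415]] [ 23.1326  18.2784  -4.0152  -0.0087 -67.7314 -15.3349] 0.3072112853725233
```

View pics/w5c.png

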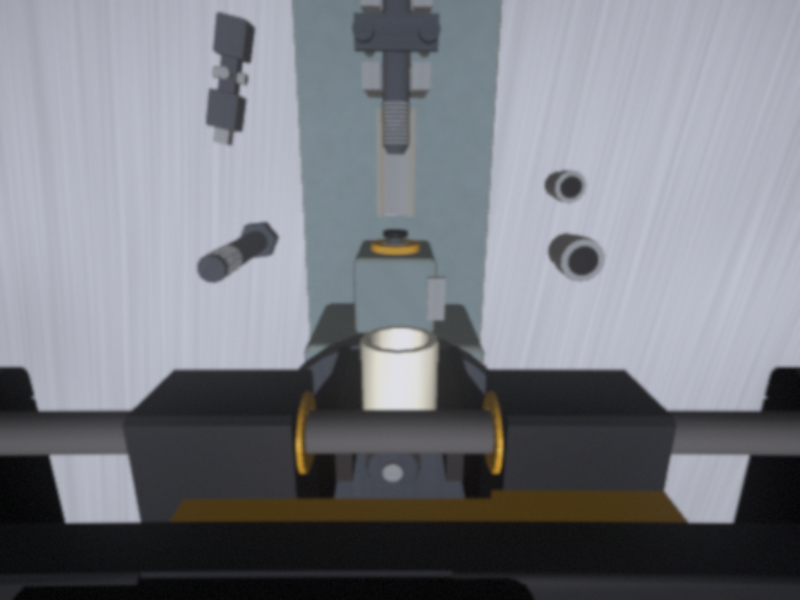

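The wrist view shows the held cap at (398,365) with its open end facing the bolt. The bolt end is at (397,150), the trough spans (378-415,110-215), the ram tip is at (396,237), and the spare bolt at (240,250) is off to the left. Now I'll measure these in tool axes.

```bash
python3 - <<'E'
from h import *
np.set_printoptions(precision=2,suppress=True,linewidth=150)
C,p,d=load("w5");s=sense();uv,X=cloud(C,d);L=(X-s["tcp_pos"])@s["ee_rot"]*1000;L[:,2]=X[:,2]*1000  # tool x,y mm, world z
pp=p[uv[:,1],uv[:,0]].astype(int)
def box(u0,u1,v0,v1): u=uv*800/560; return (u[:,0]>u0)&(u[:,0]<u1)&(u[:,1]>v0)&(u[:,1]<v1)
b=box(370,425,60,225)
t=b&(L[:,2]>40)
print("tool x slices: n,ymin,ymax,ymid,zmed,zmax, color")
for x in range(30,175,6):
    m=b&(L[:,2]>25)&(abs(L[:,0]-x)<3)
    if m.sum()>5: q=np.percentile(L[m,1],[3,97]);print(x,m.sum(),q,q.mean(),np.median(L[m,2]),np.percentile(L[m,2],97))
# bolt top ridge
m=b&(L[:,2]>58)&(L[:,2]<70);print("bolt x min/max",np.percentile(L[m,0],[0,1,2,5,95]),"mid y",L[m,1].mean())
m=box(340,450,225,250)&(L[:,2]>35)&(L[:,2]<100)
for x in range(0,60,3):
    k=box(340,450,220,335)&(abs(L[:,0]-x)<1.5)&(L[:,2]>30)
    if k.sum()>3:print("ram",x,k.sum(),np.percentile(L[k,1],[3,97]),np.percentile(L[k,2],[3,50,97]))
# cap
k=box(350,450,320,408)&(L[:,2]>200)
print("cap",k.sum(),np.percentile(L[k],[1,50,99],axis=0))
# base edges
for v in(10,60,100,200):
    k=box(250,540,v-3,v+3)&(L[:,2]>6)&(L[:,2]<20);print("base",v,np.percentile(L[k,1],[1,99]),L[k,0].mean(),L[k,2].mean()) if k.sum() else 0
E
```

```text
tool x slices: n,ymin,ymax,ymid,zmed,zmax, color
36 78 [-14.68  10.89] -1.8945643636111438 41.4863871721175 47.32746601197274
42 154 [-14.9   11.14] -1.8802092935685373 41.35122452931284 47.472122856386235
48 142 [-14.83  11.12] -1.8559398028769811 41.867302929303854 47.147393301753134
54 160 [-14.75  11.35] -1.6986486107653436 41.400083734977194 47.701400760054874
60 162 [-14.67  12.05] -1.311299936185815 41.5872897977691 47.003516562065506
66 161 [-14.59  11.99] -1.3036642914178493 41.51716448523485 47.03624827971371
72 159 [-14.51  11.92] -1.2930414168345123 41.505185306685064 47.20432181441406
78 162 [-14.42  11.85] -1.286927537462419 42.496528753225626 59.77783431678804
84 186 [-14.32  11.26] -1.5337873350348046 59.270451892727 64.02733536714383
90 177 [-14.    11.73] -1.1333633492856645 61.813114853742526 64.76866894316669
96 168 [-14.13  11.64] -1.2429881824191256 61.18005931657392 64.73309081962351
102 187 [-14.08  11.55] -1.2638791487524266 61.549684198699715 64.7454155826943
108 173 [-13.08  10.55] -1.2659395610503266 61.79312848168617 65.17904815136131
114 129 [-9.66  7.33
[... 549 characters left out ...]
 6 174 [-27.85  24.57] [83.64 85.94 87.28]
ram 9 175 [-27.97  23.93] [83.74 85.76 87.24]
ram 12 434 [-27.08  23.84] [36.47 80.93 86.24]
ram 15 204 [-24.82  12.93] [ 50.6   72.28 229.92]
ram 18 402 [-16.19  13.27] [ 45.93  72.87 233.89]
ram 21 20 [-5.43  2.84] [55.18 59.5  60.47]
ram 24 50 [-10.6    6.92] [55.72 62.53 64.46]
ram 27 60 [-9.5   6.16] [46.31 59.57 64.44]
cap 3617 [[ -4.14 -14.82 226.85]
 [ 10.23   1.43 248.86]
 [ 18.37  17.79 268.61]]
base 10 [-73.91  72.51] 177.25405414622142 12.016169455116803
base 60 [-74.76  72.29] 145.3464361393048 11.839883857617208
base 100 [-74.68  71.8 ] 118.07680951883302 12.223664607893719
base 200 [-74.76  71.86] 44.276983695413854 12.054623998929515
```

Emit:
drive_tool([
  {"tx": 2.7, "ty": -0.14, "tz": 0, "ax": 0, "ay": 0, "az": 0, "claw": 2.4},
  {"tx": 2.75, "ty": 0, "tz": 0, "ax": 0, "ay": 0, "az": 0, "claw": 2.4},
  {"tx": 0, "ty": 0, "tz": 3.5, "ax": 0, "ay": 0, "az": 0, "claw": 2.4},
  {"tx": 0, "ty": 0, "tz": 3.5, "ax": 0, "ay": 0, "az": 0, "claw": 2.4},
  {"tx": 0, "ty": 0, "tz": 3.5, "ax": 0, "ay": 0, "az": 0, "claw": 2.4},
  {"tx": 0, "ty": 0, "tz": 3.0, "ax": 0, "ay": 0, "az": 0, "claw": 2.4},
  {"tx": 0, "ty": 0, "tz": 2.0, "ax": 0, "ay": 0, "az": 0, "claw": 2.4},
  {"tx": 0, "ty": 0, "tz": 1.0, "ax": 0, "ay": 0, "az": 0, "claw": 2.4},
  {"tx": 0, "ty": 0, "tz": 0, "ax": 0, "ay": 0, "az": 0, "claw": 2.4},
  {"tx": 0, "ty": 0, "tz": 0, "ax": 0, "ay": 0, "az": 0, "claw": 2.4},
])

```text
time_s: 7.23
tcp_pos: [0.5943, 0.0222, 0.0661]
ee_rot: [[0.138, -0.99, 0.001], [-0.99, -0.138, -0.0], [0.0, -0.001, -1.0]]
wrist_force: [0.2, -0.3, 0.7]
gripper_width: 0.306
gripper_force: 30.0
```

```bash
python3 - <<'E'
from h import *
np.set_printoptions(precision=2,suppress=True,linewidth=150)
s=sense();print(s["tcp_pos"]*1000,s["wrist_force"])
C,p,d=snap("wrist","w6");uv,X=cloud(C,d);L=(X-s["tcp_pos"])@s["ee_rot"]*1000;L[:,2]*=-1
pp=p[uv[:,1],uv[:,0]].astype(int)
k=(pp.min(1)>100)&(abs(L[:,0])<25)&(abs(L[:,1])<14)&(L[:,2]>0)&(L[:,2]<35)&(uv[:,1]<285)
print("cap",k.sum(),np.percentile(L[k],[1,50,99],axis=0))
for x in range(4,22,2):
    m=k&(abs(L[:,0]-x)<1)
    if m.sum()>10: q=L[m]; t=q[q[:,2]>np.percentile(q[:,2],80)];print(x,m.sum(),"top z",np.percentile(q[:,2],98),"y",t[:,1].mean())
b=(abs(L[:,1])<14)&(X[:,2]*1000>57)&(X[:,2]*1000<68)&(L[:,0]>22)
print("bolt end x",np.percentile(L[b,0],[0,1,3]),"y",L[b,1].mean())
for x in(26,30,34,60,70):
    m=(abs(L[:,0]-x)<2)&(abs(L[:,1])<25)&(X[:,2]>.03)
    if m.sum()>5:print("trough",x,m.sum(),np.percentile(L[m,1],[2,98]),np.percentile(L[m,1],[2,98]).mean())
E
```

```text
[594.33  22.22  66.12] [ 0.24 -0.31  0.75]
cap 2394 [[ -3.88 -12.11   0.55]
 [  9.68   0.93  19.26]
 [ 18.47  13.77  22.22]]
4 188 top z 22.22573656275052 y 0.6196609345736648
6 202 top z 22.03048154735516 y 1.5031540958101437
8 192 top z 22.049902708741545 y 1.5665340106632548
10 208 top z 22.146181634582796 y 1.5290982000244744
12 215 top z 21.973598560576722 y 1.3708467962887398
14 256 top z 21.913775881083875 y 0.947984236379266
16 242 top z 21.699312838882356 y 1.4187671205357153
18 347 top z 21.567379228597908 y 1.3552953128892204
bolt end x [25.12 27.83 31.45] y 0.5830038717486032
trough 26 17863 [-24.09  24.02] -0.03531136723281314
trough 30 3179 [-23.82  23.9 ] 0.042958888509009086
trough 34 3476 [-23.66  23.88] 0.11041641778269806
trough 60 273 [-6.9  10.17] 1.6372594374809397
trough 70 721 [-19.33  22.87] 1.7679813410524954
```

```bash
python3 - <<'E'
from h import *
np.set_printoptions(precision=2,suppress=True,linewidth=150)
s=sense();C,p,d=load("w6");uv,X=cloud(C,d);L=(X-s["tcp_pos"])@s["ee_rot"]*1000;Z=X[:,2]*1000
for x in range(24,100,4):
    o=[]
    for lo,hi in((38,54),(56,70)):
        m=(abs(L[:,0]-x)<2)&(abs(L[:,1])<16)&(Z>lo)&(Z<hi)
        if m.sum()>8:q=np.percentile(L[m,1],[2,98]);o+=[m.sum(),q,q.mean()]
    print(x,*o)
k=(abs(L[:,0]-12)<8)&(abs(L[:,1])<17)&(Z>72)&(Z<92)&(p[uv[:,1],uv[:,0]].min(1)>90)
for lo in(74,76,78,80,82,84): m=k&(abs(Z-lo)<1);q=np.percentile(L[m,1],[2,98]);print("cap",lo,m.sum(),q,q.mean())
E
```

```text
24 135 [-11.29  15.53] 2.1205943381805614 13 [-1.45  5.75] 2.1466173168427423
28 104 [-11.21  15.51] 2.147504791433895 127 [-4.1   8.02] 1.9600720787030728
32 79 [-11.1   15.41] 2.158029397844695 216 [-6.51 10.13] 1.808008401278479
36 85 [-11.06  15.3 ] 2.12275520634097 235 [-6.51 10.74] 2.1151811788234225
40 89 [-10.95  15.25] 2.148608474249249 269 [-6.52 10.64] 2.0599788562114116
44 94 [-10.86  15.73] 2.433646257227621 241 [-6.38 10.54] 2.0788416904838494
48 93 [-10.84  15.65] 2.4098454209654587 271 [-6.39 10.54] 2.075179579933339
52 96 [-11.33  15.53] 2.0986651414715745 258 [-6.3  10.41] 2.0583669322944056
56 46 [-11.3   15.47] 2.0843792222644346 280 [-6.49 10.97] 2.2395170178423482
60 265 [-6.   10.83] 2.4145619122978785
64 298 [-11.42  13.96] 1.267808076071228
68 18 [-7.34 12.48] 2.570953177105613 512 [-15.29  15.39] 0.04962228613958075
72 21 [-7.3  12.42] 2.5613426217925954 486 [-15.14  15.29] 0.07581275996329762
76 18 [-7.21 12.39] 2.593836895340712 543 [-15.46  15.16] -0.15319272200210765
80 19 [-7.14 12.27] 2.5636805386866364 471 [-15.3   15.46] 0.07752963301631155
84 314 [-5.89 10.9 ] 2.5039918502388008
88 291 [-14.97  14.88] -0.043554006154105096
92 238 [-13.19  15.07] 0.9421407470692493
96 202 [-10.61  15.47] 2.427583959536202
cap 74 31 [-12.32  14.68] 1.180457320899051
cap 76 29 [-11.6   15.07] 1.7355788743608205
cap 78 80 [-11.55  15.04] 1.7455917923823838
cap 80 102 [-11.48  14.46] 1.4934827618161197
cap 82 197 [-10.18  13.35] 1.5866693291802783
cap 84 271 [-8.56 12.15] 1.7989053516728895
```

Emit:
drive_tool([
  {"tx": 0, "ty": 0.05, "tz": 0.8, "ax": 0, "ay": 0, "az": 0, "claw": 2.4},
  {"tx": 0, "ty": 0, "tz": 0.6, "ax": 0, "ay": 0, "az": 0, "claw": 2.4},
  {"tx": 0, "ty": 0, "tz": 0.3, "ax": 0, "ay": 0, "az": 0, "claw": 2.4},
  {"tx": 0, "ty": 0, "tz": 0.1, "ax": 0, "ay": 0, "az": 0, "claw": 2.4},
  {"tx": 0, "ty": 0, "tz": 0, "ax": 0, "ay": 0, "az": 0, "claw": 2.4},
  {"tx": 0, "ty": 0, "tz": 0, "ax": 0, "ay": 0, "az": 0, "claw": 2.4},
])

```text
time_s: 7.78
tcp_pos: [0.5936, 0.0223, 0.0478]
ee_rot: [[0.139, -0.99, 0.001], [-0.99, -0.139, 0.0], [-0.0, -0.001, -1.0]]
wrist_force: [1.1, -0.2, -0.3]
gripper_width: 0.303
gripper_force: 30.0
```

Emit:
drive_tool([
  {"tx": 0, "ty": 0, "tz": 0.1, "ax": 0, "ay": 0, "az": 0, "claw": 2.4},
  {"tx": 0, "ty": 0, "tz": 0, "ax": 0, "ay": 0, "az": 0, "claw": 2.4},
  {"tx": 0, "ty": 0, "tz": 0, "ax": 0, "ay": 0, "az": 0, "claw": 2.4},
])

```text
time_s: 8.03
tcp_pos: [0.594, 0.0223, 0.0472]
ee_rot: [[0.139, -0.99, 0.002], [-0.99, -0.139, 0.0], [-0.0, -0.002, -1.0]]
wrist_force: [1.7, 0.5, 2.6]
gripper_width: 0.308
gripper_force: 30.0
```

Contact shows as 2.6 N upward, so I'm opening, then lifting clear and looking.

Emit:
drive_tool([
  {"tx": 0, "ty": 0, "tz": 0, "ax": 0, "ay": 0, "az": 0, "claw": 3.2},
  {"tx": 0, "ty": 0, "tz": 0, "ax": 0, "ay": 0, "az": 0, "claw": 4.0},
  {"tx": 0, "ty": 0, "tz": 0, "ax": 0, "ay": 0, "az": 0, "claw": 5.0},
  {"tx": 0, "ty": 0, "tz": 0, "ax": 0, "ay": 0, "az": 0, "claw": 5.0},
  {"tx": 0, "ty": 0, "tz": -1.5, "ax": 0, "ay": 0, "az": 0, "claw": 5.0},
  {"tx": 0, "ty": 0, "tz": -3.0, "ax": 0, "ay": 0, "az": 0, "claw": 5.0},
  {"tx": 0, "ty": 0, "tz": -4.0, "ax": 0, "ay": 0, "az": 0, "claw": 5.0},
  {"tx": 0, "ty": 0, "tz": -4.0, "ax": 0, "ay": 0, "az": 0, "claw": 5.0},
  {"tx": -1.0, "ty": 0, "tz": -3.9, "ax": 0, "ay": 0, "az": 0, "claw": 5.0},
  {"tx": -1.0, "ty": 0, "tz": -3.9, "ax": 0, "ay": 0, "az": 0, "claw": 5.0},
])

```text
time_s: 8.87
tcp_pos: [0.5896, 0.0416, 0.2512]
ee_rot: [[0.138, -0.99, -0.001], [-0.99, -0.138, -0.0], [-0.0, 0.001, -1.0]]
wrist_force: [0.7, 0.1, 0.1]
gripper_width: 0.569
gripper_force: 0.0
```

Emit:
drive_tool([
  {"tx": -4.0, "ty": 0, "tz": 0, "ax": 0, "ay": 0, "az": 0, "claw": 5.0},
  {"tx": -2.0, "ty": 0, "tz": 0, "ax": 0, "ay": 0, "az": 0, "claw": 5.0},
  {"tx": 0, "ty": 0, "tz": 0, "ax": 0, "ay": 0, "az": 0, "claw": 5.0},
  {"tx": 0, "ty": 0, "tz": 0, "ax": 0, "ay": 0, "az": 0, "claw": 5.0},
])

```text
time_s: 9.2
tcp_pos: [0.5814, 0.1022, 0.2492]
ee_rot: [[0.14, -0.99, -0.001], [-0.99, -0.14, -0.0], [0.0, 0.001, -1.0]]
wrist_force: [-0.2, -0.0, 0.3]
gripper_width: 0.57
gripper_force: 0.0
```

```bash
python3 - <<'E'
from h import *
np.set_printoptions(precision=2,suppress=True,linewidth=150)
s=sense();print(s["tcp_pos"]*1000,s["wrist_force"],s["joints"])
C,p,d=snap("wrist","w7")
uv,X=cloud(C,d);L=(X-s["tcp_pos"])@s["ee_rot"]*1000;Z=X[:,2]*1000;pp=p[uv[:,1],uv[:,0]].astype(int)
m=(Z>57)&(Z<72)&(abs(L[:,1])<17)&(L[:,0]>20)
for x in range(26,140,4):
    k=m&(abs(L[:,0]-x)<2)
    if k.sum()>5: q=np.percentile(L[k,1],[2,98]);print(x,k.sum(),q,q.mean(),np.percentile(Z[k],97),pp[k].mean())
v0=np.clip(int(proj(C,[s["tcp_pos"]+s["ee_rot"]@[.075,0,.17]])[0][1]),75,345)
cv2.imwrite("pics/w7c.png",cv2.resize(p[v0-75:v0+75,180:380,::-1],(800,600),interpolation=cv2.INTER_CUBIC))
E
```

```text
[581.42 102.2  249.17] [-0.2  -0.04  0.32] [ 25.67  17.71  -2.11  -0.02 -70.25 -17.59]
38 15 [-16.59  16.61] 0.00908439553910334 69.79086683141703 94.33333333333333
42 90 [-15.95  15.74] -0.10402594369282081 71.80806447691918 120.24444444444444
46 84 [-15.44  13.55] -0.9440535423131395 71.22226310132493 97.2936507936508
50 50 [-8.73  7.02] -0.8571046815542518 64.49001621982259 67.60666666666667
54 32 [-8.75  7.02] -0.8632139797986311 63.88593411320392 64.32291666666667
66 78 [-13.81  12.07] -0.8702794057634282 69.87555871862348 201.04273504273505
70 103 [-13.82  12.09] -0.8632636022422329 69.59073733449121 208.51456310679612
74 104 [-13.75  12.01] -0.8689750601512571 69.46651267996583 208.9198717948718
78 103 [-13.71  11.96] -0.8755827593796344 69.44745542972589 209.68608414239483
82 103 [-13.68  11.93] -0.8713393311868414 69.35938993104763 209.54368932038835
86 120 [-13.62  11.86] -0.8759390918740575 69.06332342824336 211.975
90 118 [-13.58  12.92] -0.33166079091570744 69.2384326059683 205.42372881355934
94 107 [-13.36  12.88] -0.24386249769104218 68.57459621002164 206.8847352024922
98 77 [-12.9   12.29] -0.3048354342983073 68.54399325360338 202.7012987012987
106 32 [-5.35  4.7 ] -0.32754351630405276 62.15063151300231 90.47916666666667
110 64 [-8.05  6.68] -0.6871972021310255 64.18933181906293 84.65104166666667
114 83 [-8.3   8.66] 0.18125702709760727 65.03728030244936 108.93975903614458
118 78 [-8.73  8.63] -0.051486183679371855 65.22392154802414 112.41025641025641
122 85 [-9.22  8.6 ] -0.3090194360179863 65.51331241738134 110.62352941176471
126 80 [-9.2   8.55] -0.3235325427122726 64.9578242435631 111.23333333333333
130 81 [-8.16  8.51] 0.17533843130220728 64.97418137434988 111.57613168724279
134 81 [-8.16  8.5 ] 0.16943390299736905 64.42078916497177 110.73251028806584
138 81 [-8.52  8.45] -0.0340269890602487 64.71488283042474 106.60082304526749
```

View pics/w7c.png

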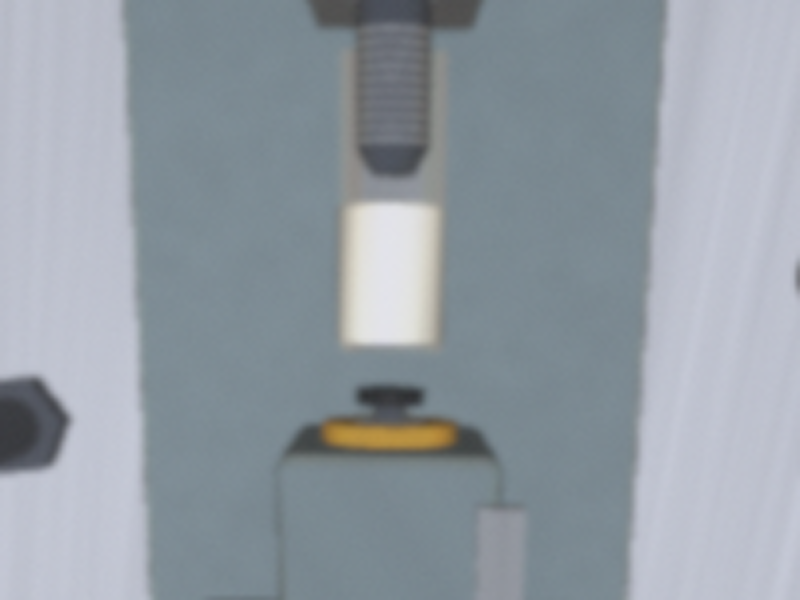

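The picture shows the cap lying in the trough from (342,203) to (440,347), its open end just short of the bolt end at (392,175). The ram pad is behind it at (390,395), and the depth puts the cap centre at about press y -36. Now to the wheel: I'll go above the grip and turn the tool 90°.

Emit:
drive_tool([
  {"tx": -3.0, "ty": 2.1, "tz": -1.0, "ax": 0, "ay": 0, "az": 0, "claw": 5.0},
  {"tx": -3.0, "ty": 2.1, "tz": -1.0, "ax": 0, "ay": 0, "az": 0, "claw": 5.0},
  {"tx": -1.0, "ty": 0.8, "tz": 0, "ax": 0, "ay": 0, "az": -0.12, "claw": 5.0},
  {"tx": 0, "ty": 0, "tz": 0, "ax": 0, "ay": 0, "az": -0.12, "claw": 5.0},
  {"tx": 0, "ty": 0, "tz": 0, "ax": 0, "ay": 0, "az": -0.12, "claw": 5.0},
  {"tx": 0, "ty": 0, "tz": 0, "ax": 0, "ay": 0, "az": -0.12, "claw": 5.0},
  {"tx": 0, "ty": 0, "tz": 0, "ax": 0, "ay": 0, "az": -0.12, "claw": 5.0},
  {"tx": 0, "ty": 0, "tz": 0, "ax": 0, "ay": 0, "az": -0.12, "claw": 5.0},
  {"tx": 0, "ty": 0, "tz": 0, "ax": 0, "ay": 0, "az": -0.12, "claw": 5.0},
  {"tx": 0, "ty": 0, "tz": 0, "ax": 0, "ay": 0, "az": -0.12, "claw": 5.0},
])

```text
time_s: 10.08
tcp_pos: [0.5229, 0.1625, 0.2689]
ee_rot: [[0.893, -0.451, -0.001], [-0.451, -0.893, -0.001], [-0.001, 0.002, -1.0]]
wrist_force: [-0.6, 0.7, -0.4]
gripper_width: 0.578
gripper_force: 0.0
```

Emit:
drive_tool([
  {"tx": 0, "ty": 0, "tz": 0, "ax": 0, "ay": 0, "az": -0.12, "claw": 5.0},
  {"tx": 0, "ty": 0, "tz": 0, "ax": 0, "ay": 0, "az": -0.12, "claw": 5.0},
  {"tx": 0, "ty": 0, "tz": 0, "ax": 0, "ay": 0, "az": -0.12, "claw": 5.0},
  {"tx": 0, "ty": 0, "tz": 0, "ax": 0, "ay": 0, "az": -0.12, "claw": 5.0},
  {"tx": 0, "ty": 0, "tz": 0, "ax": 0, "ay": 0, "az": -0.12, "claw": 5.0},
  {"tx": 0, "ty": 0, "tz": 0, "ax": 0, "ay": 0, "az": 0, "claw": 5.0},
  {"tx": 0, "ty": 0, "tz": 0, "ax": 0, "ay": 0, "az": 0, "claw": 5.0},
])

```text
time_s: 10.67
tcp_pos: [0.5229, 0.1628, 0.2691]
ee_rot: [[0.992, 0.124, -0.001], [0.124, -0.992, -0.001], [-0.001, 0.001, -1.0]]
wrist_force: [-0.4, 0.3, -0.2]
gripper_width: 0.574
gripper_force: 0.0
```

```bash
cat > wheel.py <<'E'
from h import *
from scipy.optimize import least_squares
np.set_printoptions(precision=2,suppress=True,linewidth=150)
def circ(P,r=None):
    f=lambda a:np.hypot(P[:,0]-a[0],P[:,1]-a[1])-(a[2] if r is None else r)
    return least_squares(f,[*P.mean(0),20],loss="soft_l1",f_scale=.5).x
def boundary(P,c,n=90,outer=True):
    a=np.arctan2(P[:,1]-c[1],P[:,0]-c[0]);r=np.hypot(P[:,0]-c[0],P[:,1]-c[1]);k=((a+np.pi)/2/np.pi*n).astype(int)
    return np.array([P[k==i][np.argmax(r[k==i])] for i in range(n) if (k==i).sum()>3])
E
python3 - <<'E'
from wheel import *
s=sense();print(s["tcp_pos"]*1000,s["ee_rot"][:,0],s["joints"])
C,p,d=snap("wrist","w8");uv,X=cloud(C,d);X=X*1000
g=(X[:,2]>185)&(X[:,2]<206)&(np.hypot(X[:,0]-522,X[:,1]-165)<25)
print("grip top",g.sum(),X[g].mean(0),"z",np.percentile(X[g,2],[5,50,95]),circ(boundary(X[g&(X[:,2]>190)][:,:2],X[g][:,:2].mean(0),36)))
w=(X[:,2]>138)&(X[:,2]<150)&(np.hypot(X[:,0]-577,X[:,1]-177)<95)
B=boundary(X[w][:,:2],[577,177],120);r=np.hypot(B[:,0]-577,B[:,1]-177);B=B[r>76]
print("wheel",w.sum(),len(B),circ(B),circ(B,82))
h=(X[:,2]>150.5)&(X[:,2]<160)&(np.hypot(X[:,0]-577,X[:,1]-177)<25)
if h.any():print("hub",h.sum(),X[h].mean(0),circ(boundary(X[h][:,:2],X[h][:,:2].mean(0),36)))
cv2.imwrite("pics/w8c.png",cv2.resize(p[:,:,::-1],(800,600)))
E
```

```text
[522.92 162.81 269.09] [ 0.99  0.12 -0.  ] [ 34.26  12.78  -6.03   0.01 -71.26  62.83]
grip top 725 [521.79 168.58 193.81] z [188.6  194.61 195.9 ] [520.21 168.52  11.  ]
wheel 27372 119 [573.78 179.26  81.42] [573.67 179.28  20.  ]
hub 358 [573.61 178.48 151.87] [573.51 179.1   13.81]
```

View pics/w8c.png

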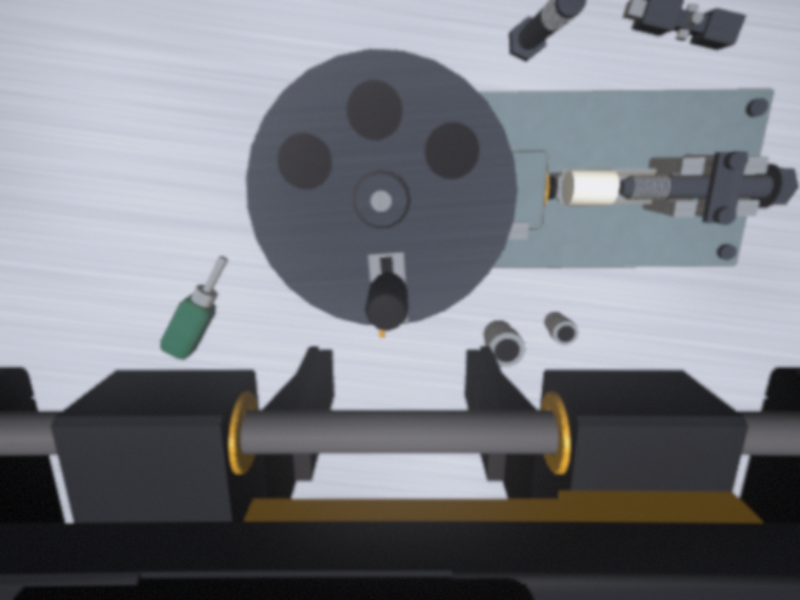

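The wrist view shows the hub at (381,200), the grip top at (386,300) and the brass pointer at (382,333), so the wheel sits near q = -0.06 with r about 54 mm. The cap is still in its trough at (590,187). I'll lower the open fingers around the grip, closing line tangential, to use them as a loose fork.

Emit:
drive_tool([
  {"tx": -0.16, "ty": -0.67, "tz": 0, "ax": 0, "ay": 0, "az": -0.075, "claw": 5.0},
  {"tx": 0, "ty": 0, "tz": 3.5, "ax": 0, "ay": 0, "az": 0, "claw": 5.0},
  {"tx": 0, "ty": 0, "tz": 3.5, "ax": 0, "ay": 0, "az": 0, "claw": 5.0},
  {"tx": 0, "ty": 0, "tz": 2.7, "ax": 0, "ay": 0, "az": 0, "claw": 5.0},
  {"tx": 0, "ty": 0, "tz": 1.5, "ax": 0, "ay": 0, "az": 0, "claw": 5.0},
  {"tx": 0, "ty": 0, "tz": 0, "ax": 0, "ay": 0, "az": 0, "claw": 5.0},
  {"tx": 0, "ty": 0, "tz": 0, "ax": 0, "ay": 0, "az": 0, "claw": 5.0},
])

```text
time_s: 11.3
tcp_pos: [0.5205, 0.1698, 0.1572]
ee_rot: [[0.98, 0.2, -0.001], [0.2, -0.98, -0.001], [-0.001, 0.001, -1.0]]
wrist_force: [0.9, 0.2, 0.8]
gripper_width: 0.572
gripper_force: 0.0
```

Emit:
drive_tool([
  {"tx": 0, "ty": 0, "tz": 0, "ax": 0, "ay": 0, "az": 0, "claw": 3.2},
  {"tx": 0, "ty": 0, "tz": 0, "ax": 0, "ay": 0, "az": 0, "claw": 2.8},
  {"tx": 0, "ty": 0, "tz": 0, "ax": 0, "ay": 0, "az": 0, "claw": 2.6},
  {"tx": 0, "ty": 0, "tz": 0, "ax": 0, "ay": 0, "az": 0, "claw": 2.5},
  {"tx": 0, "ty": 0, "tz": 0, "ax": 0, "ay": 0, "az": 0, "claw": 2.5},
  {"tx": 0, "ty": 0, "tz": 0, "ax": 0, "ay": 0, "az": 0, "claw": 2.5},
])

```text
time_s: 11.8
tcp_pos: [0.5205, 0.1703, 0.158]
ee_rot: [[0.979, 0.202, 0.001], [0.202, -0.979, 0.0], [0.001, -0.0, -1.0]]
wrist_force: [-0.3, -0.4, -0.5]
gripper_width: 0.302
gripper_force: 0.0
```

Emit:
drive_tool([
  {"tx": 0.013, "ty": -0.379, "tz": 0, "ax": 0, "ay": 0, "az": 0.0698, "claw": 2.5},
  {"tx": 0.013, "ty": -0.379, "tz": 0, "ax": 0, "ay": 0, "az": 0.0698, "claw": 2.5},
  {"tx": 0.013, "ty": -0.379, "tz": 0, "ax": 0, "ay": 0, "az": 0.0698, "claw": 2.5},
  {"tx": 0.013, "ty": -0.379, "tz": 0, "ax": 0, "ay": 0, "az": 0.0698, "claw": 2.5},
  {"tx": 0.013, "ty": -0.379, "tz": 0, "ax": 0, "ay": 0, "az": 0.0698, "claw": 2.5},
  {"tx": 0.013, "ty": -0.379, "tz": 0, "ax": 0, "ay": 0, "az": 0.0698, "claw": 2.5},
])

```text
time_s: 12.3
tcp_pos: [0.5194, 0.1905, 0.1578]
ee_rot: [[0.976, -0.218, -0.003], [-0.218, -0.976, -0.005], [-0.002, 0.005, -1.0]]
wrist_force: [-0.6, -7.0, 4.0]
gripper_width: 0.286
gripper_force: 3.2
```

```bash
cat > st.py <<'E'
from h import *
np.set_printoptions(precision=2,suppress=True,linewidth=150)
s=sense();R=s["ee_rot"];c=np.array([573.7,180.0]);v=s["tcp_pos"][:2]*1000-c
th=np.degrees(np.arctan2(v[1],v[0]));q=(188-th)%360
yx=np.degrees(np.arctan2(R[1,0],R[0,0]))
print("t %.2f r %.1f q %.1f yaw_x %.1f tangent err %.1f"%(s["time_s"],np.hypot(*v),q,yx,(yx-th+180+180)%360-180),"F tool",s["wrist_force"]@R,"M",s["moment"]@R,"w",s["gripper_width"]*87,s["gripper_force"],"j6",s["joints"][5],"tcp",s["tcp_pos"]*1000)
E
python3 st.py
```

```text
t 12.30 r 55.3 q 18.9 yaw_x -12.6 tangent err -1.6 F tool [ 0.89  7.   -3.94] M [-2.04 -0.16  0.04] w 24.920261864478636 3.2112499527283944 j6 40.372012472050066 tcp [519.43 190.47 157.82]
```

Emit:
drive_tool([
  {"tx": 0.021, "ty": -0.473, "tz": 0, "ax": 0, "ay": 0, "az": 0.0873, "claw": 2.5},
  {"tx": 0.021, "ty": -0.473, "tz": 0, "ax": 0, "ay": 0, "az": 0.0873, "claw": 2.5},
  {"tx": 0.021, "ty": -0.473, "tz": 0, "ax": 0, "ay": 0, "az": 0.0873, "claw": 2.5},
  {"tx": 0.021, "ty": -0.473, "tz": 0, "ax": 0, "ay": 0, "az": 0.0873, "claw": 2.5},
  {"tx": 0.021, "ty": -0.473, "tz": 0, "ax": 0, "ay": 0, "az": 0.0873, "claw": 2.5},
  {"tx": 0.021, "ty": -0.473, "tz": 0, "ax": 0, "ay": 0, "az": 0.0873, "claw": 2.5},
  {"tx": 0.021, "ty": -0.473, "tz": 0, "ax": 0, "ay": 0, "az": 0.0873, "claw": 2.5},
  {"tx": 0.021, "ty": -0.473, "tz": 0, "ax": 0, "ay": 0, "az": 0.0873, "claw": 2.5},
])

```text
time_s: 12.97
tcp_pos: [0.5376, 0.2214, 0.1577]
ee_rot: [[0.607, -0.795, -0.007], [-0.795, -0.607, -0.006], [0.0, 0.009, -1.0]]
wrist_force: [-6.8, -4.8, 7.0]
gripper_width: 0.285
gripper_force: 4.3
```

```bash
python3 st.py
```

```text
t 12.97 r 54.9 q 56.9 yaw_x -52.6 tangent err -3.7 F tool [-0.28  8.38 -6.89] M [-2.72 -0.2   0.02] w 24.751990066867627 4.302808473003097 j6 -1.0025477725197398 tcp [537.62 221.41 157.71]
```

Emit:
drive_tool([
  {"tx": 0.021, "ty": -0.473, "tz": -0.1, "ax": 0, "ay": 0, "az": 0.0873, "claw": 2.5},
  {"tx": 0.021, "ty": -0.473, "tz": 0, "ax": 0, "ay": 0, "az": 0.0873, "claw": 2.5},
  {"tx": 0.021, "ty": -0.473, "tz": 0, "ax": 0, "ay": 0, "az": 0.0873, "claw": 2.5},
  {"tx": 0.021, "ty": -0.473, "tz": 0, "ax": 0, "ay": 0, "az": 0.0873, "claw": 2.5},
  {"tx": 0.021, "ty": -0.473, "tz": 0, "ax": 0, "ay": 0, "az": 0.0873, "claw": 2.5},
  {"tx": 0.021, "ty": -0.473, "tz": 0, "ax": 0, "ay": 0, "az": 0.0873, "claw": 2.5},
  {"tx": 0.021, "ty": -0.473, "tz": 0, "ax": 0, "ay": 0, "az": 0.0873, "claw": 2.5},
  {"tx": 0.021, "ty": -0.473, "tz": 0, "ax": 0, "ay": 0, "az": 0.0873, "claw": 2.5},
])

```text
time_s: 13.63
tcp_pos: [0.5713, 0.234, 0.1578]
ee_rot: [[-0.046, -0.999, -0.011], [-0.999, 0.046, -0.004], [0.005, 0.01, -1.0]]
wrist_force: [-11.7, -0.7, 5.9]
gripper_width: 0.287
gripper_force: 5.8
```

```bash
python3 st.py
```

```text
t 13.63 r 54.0 q 95.5 yaw_x -92.7 tangent err -5.2 F tool [ 1.27 11.76 -5.82] M [-3.52  0.01  0.01] w 24.97601611695621 5.753871132619679 j6 -39.74031253582424 tcp [571.34 233.96 157.81]
```

Emit:
drive_tool([
  {"tx": 0.021, "ty": -0.473, "tz": 0, "ax": 0, "ay": 0, "az": 0.0873, "claw": 2.5},
  {"tx": 0.021, "ty": -0.473, "tz": 0, "ax": 0, "ay": 0, "az": 0.0873, "claw": 2.5},
  {"tx": 0.021, "ty": -0.473, "tz": 0, "ax": 0, "ay": 0, "az": 0.0873, "claw": 2.5},
  {"tx": 0.021, "ty": -0.473, "tz": 0, "ax": 0, "ay": 0, "az": 0.0873, "claw": 2.5},
  {"tx": 0.021, "ty": -0.473, "tz": 0, "ax": 0, "ay": 0, "az": 0.0873, "claw": 2.5},
  {"tx": 0.021, "ty": -0.473, "tz": 0, "ax": 0, "ay": 0, "az": 0.0873, "claw": 2.5},
  {"tx": 0.021, "ty": -0.473, "tz": 0, "ax": 0, "ay": 0, "az": 0.0873, "claw": 2.5},
  {"tx": 0.021, "ty": -0.473, "tz": 0, "ax": 0, "ay": 0, "az": 0.0873, "claw": 2.5},
])

```text
time_s: 14.3
tcp_pos: [0.6069, 0.2234, 0.158]
ee_rot: [[-0.677, -0.736, -0.006], [-0.736, 0.677, 0.002], [0.002, 0.006, -1.0]]
wrist_force: [-9.2, 7.0, 3.3]
gripper_width: 0.289
gripper_force: 6.2
```

```bash
python3 st.py
```

```text
t 14.30 r 54.6 q 135.4 yaw_x -132.6 tangent err -5.2 F tool [ 1.11 11.57 -3.21] M [-3.73  0.14 -0.04] w 25.167450877577462 6.167850354686379 j6 -76.81106671090593 tcp [606.87 223.38 158.01]
```

Emit:
drive_tool([
  {"tx": 0.021, "ty": -0.473, "tz": 0, "ax": 0, "ay": 0, "az": 0.0873, "claw": 2.5},
  {"tx": 0.021, "ty": -0.473, "tz": 0, "ax": 0, "ay": 0, "az": 0.0873, "claw": 2.5},
  {"tx": 0.021, "ty": -0.473, "tz": 0, "ax": 0, "ay": 0, "az": 0.0873, "claw": 2.5},
  {"tx": 0.021, "ty": -0.473, "tz": 0, "ax": 0, "ay": 0, "az": 0.0873, "claw": 2.5},
  {"tx": 0.021, "ty": -0.473, "tz": 0, "ax": 0, "ay": 0, "az": 0.0873, "claw": 2.5},
  {"tx": 0.021, "ty": -0.473, "tz": 0, "ax": 0, "ay": 0, "az": 0.0873, "claw": 2.5},
  {"tx": 0.021, "ty": -0.473, "tz": 0, "ax": 0, "ay": 0, "az": 0.0873, "claw": 2.5},
  {"tx": 0.021, "ty": -0.473, "tz": 0, "ax": 0, "ay": 0, "az": 0.0873, "claw": 2.5},
])

```text
time_s: 14.97
tcp_pos: [0.6272, 0.1919, 0.1581]
ee_rot: [[-0.992, -0.129, 0.001], [-0.129, 0.992, 0.005], [-0.002, 0.005, -1.0]]
wrist_force: [-0.3, 7.9, -0.7]
gripper_width: 0.288
gripper_force: 4.0
```

```bash
python3 st.py
```

```text
t 14.97 r 54.8 q 175.5 yaw_x -172.6 tangent err -5.1 F tool [-0.74  7.86  0.76] M [-2.36  0.08  0.02] w 25.064614937395376 4.000529512704816 j6 -113.47543655296374 tcp [627.24 191.88 158.13]
```

Emit:
drive_tool([
  {"tx": 0.021, "ty": -0.473, "tz": 0, "ax": 0, "ay": 0, "az": 0.0873, "claw": 2.5},
  {"tx": 0.021, "ty": -0.473, "tz": 0, "ax": 0, "ay": 0, "az": 0.0873, "claw": 2.5},
  {"tx": 0.021, "ty": -0.473, "tz": 0, "ax": 0, "ay": 0, "az": 0.0873, "claw": 2.5},
  {"tx": 0.021, "ty": -0.473, "tz": 0, "ax": 0, "ay": 0, "az": 0.0873, "claw": 2.5},
  {"tx": 0.021, "ty": -0.473, "tz": 0, "ax": 0, "ay": 0, "az": 0.0873, "claw": 2.5},
  {"tx": 0.021, "ty": -0.473, "tz": 0, "ax": 0, "ay": 0, "az": 0.0873, "claw": 2.5},
  {"tx": 0.021, "ty": -0.473, "tz": 0, "ax": 0, "ay": 0, "az": 0.0873, "claw": 2.5},
  {"tx": 0.021, "ty": -0.473, "tz": 0, "ax": 0, "ay": 0, "az": 0.0873, "claw": 2.5},
])

```text
time_s: 15.63
tcp_pos: [0.6194, 0.1522, 0.1584]
ee_rot: [[-0.842, 0.54, 0.0], [0.54, 0.842, 0.001], [-0.0, 0.001, -1.0]]
wrist_force: [0.3, 1.7, -0.7]
gripper_width: 0.29
gripper_force: 0.4
```

```bash
python3 st.py
```

```text
t 15.63 r 53.5 q 219.3 yaw_x 147.3 tangent err -1.4 F tool [0.72 1.62 0.69] M [-0.2  -0.11  0.02] w 25.25999321060797 0.3903566952226356 j6 -150.97627358563724 tcp [619.43 152.22 158.36]
```

The resistance has dropped after the dead centre. I'll check the grip is still in the fork by closing briefly.

Emit:
drive_tool([
  {"tx": 0, "ty": 0, "tz": 0, "ax": 0, "ay": 0, "az": 0, "claw": 2.0},
  {"tx": 0, "ty": 0, "tz": 0, "ax": 0, "ay": 0, "az": 0, "claw": 2.0},
  {"tx": 0, "ty": 0, "tz": 0, "ax": 0, "ay": 0, "az": 0, "claw": 2.0},
])

```text
time_s: 15.88
tcp_pos: [0.6184, 0.1509, 0.1584]
ee_rot: [[-0.845, 0.535, -0.003], [0.535, 0.845, -0.002], [0.001, -0.003, -1.0]]
wrist_force: [-1.8, -3.9, 1.8]
gripper_width: 0.265
gripper_force: 30.0
```

```bash
python3 st.py
```

```text
t 15.88 r 53.3 q 221.0 yaw_x 147.7 tangent err 0.7 F tool [-0.56 -4.21 -1.76] M [ 1.53 -0.09 -0.05] w 23.03412904884689 30.00021635896701 j6 -150.63735398603416 tcp [618.38 150.94 158.43]
```

Emit:
drive_tool([
  {"tx": 0, "ty": 0, "tz": 0, "ax": 0, "ay": 0, "az": 0, "claw": 3.5},
  {"tx": 0, "ty": 0, "tz": 0, "ax": 0, "ay": 0, "az": 0, "claw": 3.5},
  {"tx": 0, "ty": 0, "tz": 0, "ax": 0, "ay": 0, "az": -0.1208, "claw": 3.5},
  {"tx": 0, "ty": 0, "tz": 0, "ax": 0, "ay": 0, "az": -0.1208, "claw": 3.5},
  {"tx": 0, "ty": 0, "tz": 0, "ax": 0, "ay": 0, "az": -0.1208, "claw": 3.5},
  {"tx": 0, "ty": 0, "tz": 0, "ax": 0, "ay": 0, "az": -0.1208, "claw": 3.5},
  {"tx": 0, "ty": 0, "tz": 0, "ax": 0, "ay": 0, "az": -0.1208, "claw": 3.5},
  {"tx": 0, "ty": 0, "tz": 0, "ax": 0, "ay": 0, "az": -0.1208, "claw": 3.5},
])

```text
time_s: 16.55
tcp_pos: [0.6201, 0.1531, 0.1586]
ee_rot: [[-0.986, -0.165, 0.002], [-0.165, 0.986, 0.002], [-0.002, 0.001, -1.0]]
wrist_force: [-0.1, -0.7, 0.3]
gripper_width: 0.405
gripper_force: 0.3
```

```bash
python3 st.py
```

```text
t 16.55 r 53.6 q 218.1 yaw_x -170.5 tangent err 39.6 F tool [ 0.24 -0.64 -0.33] M [ 0.16  0.   -0.02] w 35.265832927381204 0.26218215904236786 j6 -108.83033651266501 tcp [620.1  153.11 158.61]
```

Little force; continuing the unwind.

Emit:
drive_tool([
  {"tx": 0, "ty": 0, "tz": 0, "ax": 0, "ay": 0, "az": -0.1208, "claw": 3.5},
  {"tx": 0, "ty": 0, "tz": 0, "ax": 0, "ay": 0, "az": -0.1208, "claw": 3.5},
  {"tx": 0, "ty": 0, "tz": 0, "ax": 0, "ay": 0, "az": -0.1208, "claw": 3.5},
  {"tx": 0, "ty": 0, "tz": 0, "ax": 0, "ay": 0, "az": -0.1208, "claw": 3.5},
  {"tx": 0, "ty": 0, "tz": 0, "ax": 0, "ay": 0, "az": -0.1208, "claw": 3.5},
  {"tx": 0, "ty": 0, "tz": 0, "ax": 0, "ay": 0, "az": -0.1208, "claw": 3.5},
  {"tx": 0, "ty": 0, "tz": 0, "ax": 0, "ay": 0, "az": -0.1208, "claw": 3.5},
  {"tx": 0, "ty": 0, "tz": 0, "ax": 0, "ay": 0, "az": -0.1208, "claw": 3.5},
])

```text
time_s: 17.22
tcp_pos: [0.6203, 0.1534, 0.1587]
ee_rot: [[-0.425, -0.905, 0.002], [-0.905, 0.425, 0.002], [-0.003, -0.001, -1.0]]
wrist_force: [-0.5, 0.0, -0.3]
gripper_width: 0.405
gripper_force: 0.0
```

```bash
python3 st.py
```

```text
t 17.22 r 53.7 q 217.7 yaw_x -115.1 tangent err 94.6 F tool [0.19 0.52 0.34] M [-0.07  0.06  0.02] w 35.22062241130755 0.0 j6 -53.45794933210964 tcp [620.29 153.37 158.69]
```

Emit:
drive_tool([
  {"tx": 0, "ty": 0, "tz": 0, "ax": 0, "ay": 0, "az": -0.122, "claw": 3.5},
  {"tx": 0, "ty": 0, "tz": 0, "ax": 0, "ay": 0, "az": -0.122, "claw": 3.5},
  {"tx": 0, "ty": 0, "tz": 0, "ax": 0, "ay": 0, "az": -0.122, "claw": 3.5},
  {"tx": 0, "ty": 0, "tz": 0, "ax": 0, "ay": 0, "az": -0.122, "claw": 3.5},
  {"tx": 0, "ty": 0, "tz": 0, "ax": 0, "ay": 0, "az": -0.122, "claw": 3.5},
  {"tx": 0, "ty": 0, "tz": 0, "ax": 0, "ay": 0, "az": -0.122, "claw": 3.5},
  {"tx": 0, "ty": 0, "tz": 0, "ax": 0, "ay": 0, "az": -0.122, "claw": 3.5},
  {"tx": 0, "ty": 0, "tz": 0, "ax": 0, "ay": 0, "az": -0.122, "claw": 3.5},
  {"tx": 0, "ty": 0, "tz": 0, "ax": 0, "ay": 0, "az": -0.122, "claw": 3.5},
  {"tx": 0, "ty": 0, "tz": 0, "ax": 0, "ay": 0, "az": -0.122, "claw": 3.5},
])

```text
time_s: 18.05
tcp_pos: [0.6203, 0.1534, 0.1587]
ee_rot: [[0.704, -0.71, 0.003], [-0.71, -0.704, 0.002], [0.0, -0.003, -1.0]]
wrist_force: [-0.9, -0.8, 0.5]
gripper_width: 0.404
gripper_force: 0.0
```

Emit:
drive_tool([
  {"tx": 0, "ty": 0, "tz": 0, "ax": 0, "ay": 0, "az": -0.12, "claw": 3.5},
  {"tx": 0, "ty": 0, "tz": 0, "ax": 0, "ay": 0, "az": -0.09, "claw": 3.2},
  {"tx": 0, "ty": 0, "tz": 0, "ax": 0, "ay": 0, "az": 0, "claw": 2.0},
  {"tx": 0, "ty": 0, "tz": 0, "ax": 0, "ay": 0, "az": 0, "claw": 2.0},
  {"tx": 0, "ty": 0, "tz": 0, "ax": 0, "ay": 0, "az": 0, "claw": 2.0},
  {"tx": 0, "ty": 0, "tz": 0, "ax": 0, "ay": 0, "az": 0, "claw": 2.0},
])

```text
time_s: 18.55
tcp_pos: [0.6195, 0.1524, 0.1586]
ee_rot: [[0.832, -0.554, 0.001], [-0.554, -0.832, 0.0], [0.0, -0.001, -1.0]]
wrist_force: [0.6, -0.9, -0.1]
gripper_width: 0.244
gripper_force: 0.0
```

```bash
python3 st.py
```

```text
t 18.55 r 53.5 q 219.0 yaw_x -33.7 tangent err 177.4 F tool [0.99 0.43 0.07] M [-0.16 -0.14  0.  ] w 21.20034646960989 0.0 j6 28.025746742402657 tcp [619.53 152.42 158.57]
```

The fingers closed past the grip's width without any force, so the wheel has moved off the fork. I'll open, lift straight up and look.

Emit:
drive_tool([
  {"tx": 0, "ty": 0, "tz": 0, "ax": 0, "ay": 0, "az": 0, "claw": 2.6},
  {"tx": 0, "ty": 0, "tz": 0, "ax": 0, "ay": 0, "az": 0, "claw": 2.6},
  {"tx": 0, "ty": 0, "tz": -3.5, "ax": 0, "ay": 0, "az": 0, "claw": 2.6},
  {"tx": 0, "ty": 0, "tz": -4.0, "ax": 0, "ay": 0, "az": 0, "claw": 5.0},
  {"tx": -1.5, "ty": 0, "tz": -3.5, "ax": 0, "ay": 0, "az": 0, "claw": 5.0},
  {"tx": -3.5, "ty": 0, "tz": -1.0, "ax": 0, "ay": 0, "az": 0, "claw": 5.0},
  {"tx": -3.5, "ty": 0, "tz": 0, "ax": 0, "ay": 0, "az": 0, "claw": 5.0},
  {"tx": -1.5, "ty": 0, "tz": 0, "ax": 0, "ay": 0, "az": 0, "claw": 5.0},
  {"tx": 0, "ty": 0, "tz": 0, "ax": 0, "ay": 0, "az": 0, "claw": 5.0},
])

```text
time_s: 19.3
tcp_pos: [0.5339, 0.2088, 0.2798]
ee_rot: [[0.834, -0.551, 0.001], [-0.551, -0.834, 0.002], [-0.0, -0.002, -1.0]]
wrist_force: [0.1, -0.9, -0.3]
gripper_width: 0.559
gripper_force: 0.0
```

```bash
cat > find.py <<'E'
from wheel import *
import sys
s=sense();print("t",s["time_s"],s["tcp_pos"]*1000,"x axis",s["ee_rot"][:2,0],"j6",s["joints"][5])
C,p,d=snap("wrist",sys.argv[1]);uv,X=cloud(C,d);X=X*1000
L=(X/1000-s["tcp_pos"])@s["ee_rot"]*1000
g=(X[:,2]>186)&(X[:,2]<202)&(np.hypot(X[:,0]-575,X[:,1]-180)<80)
if g.sum()>20:
    f=circ(boundary(X[g&(X[:,2]>190)][:,:2],X[g][:,:2].mean(0),36));print("grip",g.sum(),X[g].mean(0),f)
w=(X[:,2]>138)&(X[:,2]<150)&(np.hypot(X[:,0]-574,X[:,1]-179)<95)
B=boundary(X[w][:,:2],[574,179],120);r=np.hypot(B[:,0]-574,B[:,1]-179);B=B[r>76]
if len(B)>30:
    c=circ(B);print("wheel",len(B),c)
    if g.sum()>20:
        v=f[:2]-c[:2];print("r",np.hypot(*v),"q",(188-np.degrees(np.arctan2(v[1],v[0])))%360)
k=(p[uv[:,1],uv[:,0]].min(1)>165)&(X[:,2]>56)&(X[:,2]<72)&(np.hypot(X[:,0]-600,X[:,1]-10)<70)
if k.sum()>20:print("cap",k.sum(),np.percentile(X[k],[2,50,98],axis=0))
cv2.imwrite(f"pics/{sys.argv[1]}c.png",cv2.resize(p[:,:,::-1],(800,600)))
E
python3 find.py w9
```

```text
t 19.3 [533.87 208.84 279.82] x axis [ 0.83 -0.55] j6 19.048023276635863
grip 865 [583.24 125.88 194.16] [582.92 125.25  11.25]
wheel 120 [573.69 179.07  81.4 ]
r 54.61232120080089 q 268.26775742186163
cap 571 [[587.96 -28.27  62.41]
 [596.16  -8.14  67.34]
 [608.34   2.6   69.79]]
```

View pics/w9c.png

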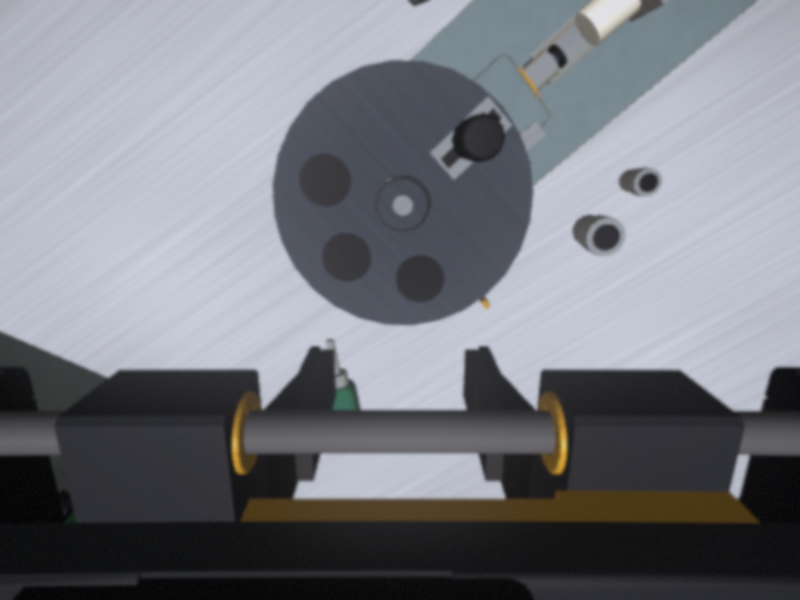

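The wheel sprang on forward with the ram's return: the grip is now at (480,138) in the picture, which is q about 268° with r still 54.6 mm. The cap is on the bolt at (608,15). I'll take the grip again here and finish the turn to 360°.

Emit:
drive_tool([
  {"tx": 3.0, "ty": 1.4, "tz": 0, "ax": 0, "ay": 0, "az": 0, "claw": 5.0},
  {"tx": 3.0, "ty": 1.4, "tz": 0, "ax": 0, "ay": 0, "az": 0, "claw": 5.0},
  {"tx": 2.7, "ty": 1.4, "tz": 0, "ax": 0, "ay": 0, "az": 0.117, "claw": 5.0},
  {"tx": 0, "ty": 0, "tz": 0, "ax": 0, "ay": 0, "az": 0.117, "claw": 5.0},
  {"tx": 0, "ty": 0, "tz": 0, "ax": 0, "ay": 0, "az": 0.117, "claw": 5.0},
  {"tx": 0, "ty": 0, "tz": 0, "ax": 0, "ay": 0, "az": 0.117, "claw": 5.0},
  {"tx": 0, "ty": 0, "tz": 0, "ax": 0, "ay": 0, "az": 0.117, "claw": 5.0},
  {"tx": 0, "ty": 0, "tz": 0, "ax": 0, "ay": 0, "az": 0.117, "claw": 5.0},
  {"tx": 0, "ty": 0, "tz": 0, "ax": 0, "ay": 0, "az": 0.117, "claw": 5.0},
  {"tx": 0, "ty": 0, "tz": 0, "ax": 0, "ay": 0, "az": 0, "claw": 5.0},
])

```text
time_s: 20.18
tcp_pos: [0.586, 0.1234, 0.2779]
ee_rot: [[0.161, -0.987, -0.001], [-0.987, -0.161, -0.001], [0.0, 0.001, -1.0]]
wrist_force: [-0.1, -0.2, -0.1]
gripper_width: 0.575
gripper_force: 0.0
```

```bash
python3 find.py w10; python3 - <<'E'
from wheel import *
for t,u,v in(("w8",382,333),("w9",486,302)):
    C,p,d=load(t);print(t,"pointer",onplane(C,[(u*.7,v*.7)],.128)*1000,deproj(C,[(u*.7,v*.7)],d[int(v*.7),int(u*.7)])*1000)
E
```

```text
t 20.1833 [585.98 123.39 277.95] x axis [ 0.16 -0.99] j6 -18.102325645628092
grip 669 [582.86 123.03 193.89] [582.72 124.42  10.97]
wheel 87 [573.12 178.69  81.24]
r 55.11881279522174 q 267.9646758390196
cap 755 [[587.74 -30.07  62.41]
 [598.63 -14.04  67.26]
 [609.4    2.32  69.88]]
w8 pointer [[481.26 168.6  128.  ]] [[487.42 168.78 143.51]]
w9 pointer [[482.45 168.46 128.  ]] [[487.53 168.25 141.6 ]]
```

Emit:
drive_tool([
  {"tx": -0.17, "ty": 0.25, "tz": 3.5, "ax": 0, "ay": 0, "az": 0, "claw": 5.0},
  {"tx": 0, "ty": 0, "tz": 3.5, "ax": 0, "ay": 0, "az": 0, "claw": 5.0},
  {"tx": 0, "ty": 0, "tz": 3.0, "ax": 0, "ay": 0, "az": 0, "claw": 5.0},
  {"tx": 0, "ty": 0, "tz": 1.8, "ax": 0, "ay": 0, "az": 0, "claw": 5.0},
  {"tx": 0, "ty": 0, "tz": 0, "ax": 0, "ay": 0, "az": 0, "claw": 5.0},
  {"tx": 0, "ty": 0, "tz": 0, "ax": 0, "ay": 0, "az": 0, "claw": 3.2},
  {"tx": 0, "ty": 0, "tz": 0, "ax": 0, "ay": 0, "az": 0, "claw": 2.8},
  {"tx": 0, "ty": 0, "tz": 0, "ax": 0, "ay": 0, "az": 0, "claw": 2.5},
  {"tx": 0, "ty": 0, "tz": 0, "ax": 0, "ay": 0, "az": 0, "claw": 2.5},
  {"tx": 0, "ty": 0, "tz": 0, "ax": 0, "ay": 0, "az": 0, "claw": 2.5},
])

```text
time_s: 21.07
tcp_pos: [0.5831, 0.1258, 0.1619]
ee_rot: [[0.165, -0.986, 0.002], [-0.986, -0.165, 0.001], [-0.001, -0.003, -1.0]]
wrist_force: [0.4, 0.1, -0.6]
gripper_width: 0.32
gripper_force: 0.0
```

```bash
sed -i 's/573.7,180.0/573.6,179.2/; s/188-th/187.4-th/' st.py; python3 st.py
```

```text
t 21.07 r 54.2 q 267.3 yaw_x -80.5 tangent err 179.4 F tool [-0.06 -0.38  0.59] M [-0.11 -0.04  0.03] w 27.823051123568792 0.0 j6 -18.224258521258324 tcp [583.09 125.8  161.92]
```

Emit:
drive_tool([
  {"tx": 0, "ty": 0, "tz": 0, "ax": 0, "ay": 0, "az": 0, "claw": 2.5},
  {"tx": -0.013, "ty": 0.379, "tz": 0, "ax": 0, "ay": 0, "az": 0.0698, "claw": 2.5},
  {"tx": -0.013, "ty": 0.379, "tz": 0, "ax": 0, "ay": 0, "az": 0.0698, "claw": 2.5},
  {"tx": -0.013, "ty": 0.379, "tz": 0, "ax": 0, "ay": 0, "az": 0.0698, "claw": 2.5},
  {"tx": -0.013, "ty": 0.379, "tz": 0, "ax": 0, "ay": 0, "az": 0.0698, "claw": 2.5},
  {"tx": -0.013, "ty": 0.379, "tz": 0, "ax": 0, "ay": 0, "az": 0.0698, "claw": 2.5},
])

```text
time_s: 21.57
tcp_pos: [0.5646, 0.1259, 0.1614]
ee_rot: [[-0.186, -0.983, 0.003], [-0.983, 0.186, 0.001], [-0.001, -0.003, -1.0]]
wrist_force: [2.4, -0.9, -0.7]
gripper_width: 0.287
gripper_force: 1.1
```

```bash
python3 st.py
```

```text
t 21.57 r 54.0 q 286.9 yaw_x -100.7 tangent err 178.9 F tool [ 0.47 -2.52  0.69] M [ 0.55 -0.03 -0.  ] w 24.98770545217313 1.0990689473692328 j6 -39.355022225084326 tcp [564.64 125.9  161.44]
```

Emit:
drive_tool([
  {"tx": -0.021, "ty": 0.473, "tz": 0, "ax": 0, "ay": 0, "az": 0.0873, "claw": 2.5},
  {"tx": -0.021, "ty": 0.473, "tz": 0, "ax": 0, "ay": 0, "az": 0.0873, "claw": 2.5},
  {"tx": -0.021, "ty": 0.473, "tz": 0, "ax": 0, "ay": 0, "az": 0.0873, "claw": 2.5},
  {"tx": -0.021, "ty": 0.473, "tz": 0, "ax": 0, "ay": 0, "az": 0.0873, "claw": 2.5},
  {"tx": -0.021, "ty": 0.473, "tz": 0, "ax": 0, "ay": 0, "az": 0.0873, "claw": 2.5},
  {"tx": -0.021, "ty": 0.473, "tz": 0, "ax": 0, "ay": 0, "az": 0.0873, "claw": 2.5},
  {"tx": -0.021, "ty": 0.473, "tz": 0, "ax": 0, "ay": 0, "az": 0.0873, "claw": 2.5},
  {"tx": -0.021, "ty": 0.473, "tz": 0, "ax": 0, "ay": 0, "az": 0.0873, "claw": 2.5},
])

```text
time_s: 22.23
tcp_pos: [0.5326, 0.144, 0.1615]
ee_rot: [[-0.774, -0.633, 0.003], [-0.633, 0.774, -0.001], [-0.002, -0.002, -1.0]]
wrist_force: [2.3, -2.6, -0.1]
gripper_width: 0.288
gripper_force: 2.3
```

```bash
python3 st.py
```

```text
t 22.23 r 54.0 q 326.7 yaw_x -140.8 tangent err 178.6 F tool [-0.16 -3.49  0.08] M [1.37 0.02 0.01] w 25.057343312989925 2.3451283866234007 j6 -82.86928494459312 tcp [532.61 143.99 161.49]
```

Emit:
drive_tool([
  {"tx": -0.021, "ty": 0.473, "tz": 0, "ax": 0, "ay": 0, "az": 0.0873, "claw": 2.5},
  {"tx": -0.021, "ty": 0.473, "tz": 0, "ax": 0, "ay": 0, "az": 0.0873, "claw": 2.5},
  {"tx": -0.021, "ty": 0.473, "tz": 0, "ax": 0, "ay": 0, "az": 0.0873, "claw": 2.5},
  {"tx": -0.021, "ty": 0.473, "tz": 0, "ax": 0, "ay": 0, "az": 0.0873, "claw": 2.5},
  {"tx": -0.021, "ty": 0.473, "tz": 0, "ax": 0, "ay": 0, "az": 0.0873, "claw": 2.5},
  {"tx": -0.013, "ty": 0.379, "tz": 0, "ax": 0, "ay": 0, "az": 0.0698, "claw": 2.5},
  {"tx": -0.008, "ty": 0.284, "tz": 0, "ax": 0, "ay": 0, "az": 0.0523, "claw": 2.5},
  {"tx": -0.004, "ty": 0.19, "tz": 0, "ax": 0, "ay": 0, "az": 0.0349, "claw": 2.5},
  {"tx": 0, "ty": 0, "tz": 0, "ax": 0, "ay": 0, "az": 0, "claw": 2.5},
  {"tx": 0, "ty": 0, "tz": 0, "ax": 0, "ay": 0, "az": 0, "claw": 2.5},
])

```text
time_s: 23.07
tcp_pos: [0.5196, 0.1729, 0.1613]
ee_rot: [[-0.995, -0.096, 0.0], [-0.096, 0.995, -0.002], [0.0, -0.002, -1.0]]
wrist_force: [-0.5, -5.3, 4.5]
gripper_width: 0.29
gripper_force: 2.6
```

```bash
python3 st.py
```

```text
t 23.07 r 54.4 q 0.7 yaw_x -174.5 tangent err 178.9 F tool [ 0.98 -5.22 -4.45] M [ 1.6   0.16 -0.01] w 25.25919467989555 2.5943178751913365 j6 -119.9410382385132 tcp [519.56 172.88 161.31]
```

Emit:
drive_tool([
  {"tx": 0, "ty": 0, "tz": 0, "ax": 0, "ay": 0, "az": 0, "claw": 2.9},
  {"tx": 0, "ty": 0, "tz": 0, "ax": 0, "ay": 0, "az": 0, "claw": 3.4},
  {"tx": 0, "ty": 0, "tz": 0, "ax": 0, "ay": 0, "az": 0, "claw": 5.0},
  {"tx": 0, "ty": 0, "tz": 0, "ax": 0, "ay": 0, "az": 0, "claw": 5.0},
  {"tx": 0, "ty": 0, "tz": 0, "ax": 0, "ay": 0, "az": 0, "claw": 5.0},
  {"tx": 0, "ty": 0, "tz": -2.0, "ax": 0, "ay": 0, "az": 0, "claw": 5.0},
  {"tx": 0, "ty": 0, "tz": -3.5, "ax": 0, "ay": 0, "az": 0, "claw": 5.0},
  {"tx": 0, "ty": 0, "tz": -3.5, "ax": 0, "ay": 0, "az": 0, "claw": 5.0},
  {"tx": 0, "ty": 0, "tz": -3.0, "ax": 0, "ay": 0, "az": 0, "claw": 5.0},
  {"tx": 0, "ty": 0, "tz": 0, "ax": 0, "ay": 0, "az": 0, "claw": 5.0},
])

```text
time_s: 23.9
tcp_pos: [0.5227, 0.1754, 0.2879]
ee_rot: [[-0.995, -0.096, 0.013], [-0.096, 0.995, 0.006], [-0.013, 0.005, -1.0]]
wrist_force: [-0.1, -0.2, 0.3]
gripper_width: 0.574
gripper_force: 0.0
```

```bash
python3 find.py w11
```

```text
t 23.9 [522.75 175.42 287.91] x axis [-1.  -0.1] j6 -119.9976599794466
grip 630 [516.98 171.52 194.02] [518.14 171.51  10.9 ]
wheel 72 [572.79 179.65  81.14]
r 55.25577468971962 q 359.5279775806375
cap 489 [[586.41 -29.84  61.9 ]
 [596.22 -13.67  67.32]
 [609.6    2.5   69.62]]
```

```bash
python3 - <<'E'
from wheel import *
y=np.array([-.133,.991]);x=np.array([.991,.133]);O=np.array([589.0,56.5])
for t in("w5","w7","w8","w9","w10","w11"):
    C,p,d=load(t);uv,X=cloud(C,d);X=X*1000;P=np.c_[(X[:,:2]-O)@x,(X[:,:2]-O)@y]
    m=(abs(P[:,0])<9)&(X[:,2]>50)&(X[:,2]<68)&(P[:,1]>-35)&(P[:,1]<5)&(p[uv[:,1],uv[:,0]].max(1)<120)
    w=(abs(P[:,0])<16)&(X[:,2]>57)&(X[:,2]<72)&(P[:,1]<-10)&(P[:,1]>-95)&(p[uv[:,1],uv[:,0]].min(1)>150)
    print(t,"ram n",m.sum(),np.percentile(P[m,1],[1,5,50]) if m.sum()>5 else "","cap",w.sum(),np.percentile(P[w,1],[2,98]) if w.sum()>20 else "")
E
```

```text
w5 ram n 176 [-7.2  -7.07 -3.67] cap 0 
w7 ram n 129 [-7.   -6.96 -3.96] cap 839 [-51.89 -19.59]
w8 ram n 74 [-7.21 -7.02 -4.56] cap 751 [-51.38 -19.06]
w9 ram n 131 [-29.43 -29.01 -25.84] cap 616 [-84.42 -54.48]
w10 ram n 93 [-29.45 -29.37 -26.53] cap 836 [-87.31 -54.25]
w11 ram n 70 [-7.42 -7.03 -4.46] cap 529 [-86.83 -54.35]
```

The ram is back at y -7 and the cap is centred at y -71, fully home. The wheel is at 360° within about 1.5°, and the gripper is clear, so I'm handing in.

```bash
python3 -c "from station import *; print(finish_job())"
```

```text
the job is handed in; nothing more can be done
None
```

The job is handed in: the cap is fully home on the bolt, the ram is back at rest, and the wheel is let go about 1° short of one full turn. Part-way through the return stroke it slipped my fork and sprang forward from about 219° to 268° before I took it again.

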